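# Ear defender station: swap the battery pack and hang the ear defenders

### The job

Put the ear-defender station in order: swing the charger's locking lever open, stand the charged battery pack from its pocket upright in the white tray, drop the spent pack that stands on the bench fully home into the pocket, and swing the lever fully shut over it. Drape every ear defender that is on the bench over the horizontal bar of the rail, band across the bar with one cup hanging free on each side, well within the bar's ends. Leave the wash bottle and the empty glass beaker standing where they are.

Things in the scene. Friction and masses are not known exactly. Their poses are not given: they have to be found in the camera images.
- muff_a_crown (a point): One of 2 or 3 identical grey ear defenders, standing on its cups: 150 (x, cup to cup) x 68 (y) x 130 mm, 0.22 kg. Point: centre of the crown pad at the top, 119.5 mm above the undersides, z up. Pad 70 (x) x 30 (y) x 21 mm; sloping band from its ends; 80 mm gap between the cups (74 mm tall). Pinch the pad across y from above, fingertips at most 10 mm below the point to clear the bar.
- muff_b_crown (a point): Another of 2 or 3 identical grey ear defenders, standing on its cups: 150 (x, cup to cup) x 68 (y) x 130 mm, 0.22 kg. Point: centre of the crown pad at the top, 119.5 mm above the undersides, z up. Pad 70 (x) x 30 (y) x 21 mm; sloping band from its ends; 80 mm gap between the cups (74 mm tall). Pinch the pad across y from above, fingertips at most 10 mm below the point to clear the bar.
- muff_c_crown (a point): The third of 2 or 3 identical grey ear defenders, standing on its cups: 150 (x, cup to cup) x 68 (y) x 130 mm, 0.22 kg. Point: centre of the crown pad at the top, 119.5 mm above the undersides, z up. Pad 70 (x) x 30 (y) x 21 mm; sloping band from its ends; 80 mm gap between the cups (74 mm tall). Pinch the pad across y from above, fingertips at most 10 mm below the point to clear the bar.
- rail_mid (a point): middle of the axis of the rail's fixed horizontal steel bar, 150 mm above the bench: bar 18 mm in diameter along this frame's y (z up), 360 mm long; at its ends two posts with heads 23 mm in diameter; feet and tie strip up to 10 mm high below. Holds three ear defenders at 100 mm spacing; a hung one has its crown point about 20 mm above this axis.
- charged_pack_mid (a point): charged battery pack, at the start in the charger's pocket: black box 60 (x) x 38 (y) x 80 (z) mm, 0.18 kg, plain and the same either way round; point: its centre, 40 mm above its underside; z up. Seated in the pocket, 42 mm of it stands above the charger's top.
- spent_pack_mid (a point): spent battery pack, at the start standing upright on the bench: black box 60 (x) x 38 (y) x 80 (z) mm, 0.18 kg, plain and the same either way round; point: its centre, 40 mm above its underside; z up.
- pocket (a point): centre of the floor of the charger's pocket: 64.5 (x) x 42.5 (y) mm, 38 mm deep, 4 mm chamfer, mouth flush with the charger's flat top 50 mm above the bench. Charger: fixed grey block, x from -52 to +87, y from -48 to +48 mm of this point; x points to its rear, z up. A pack's x lies along the pocket's x, either way round.
- locklever (a joint): locking lever, rad: 0 fully shut (arm lies to the charger's -x over the pocket, 2 mm above a seated pack; a pack not home blocks it); grows as it opens, clockwise from above, to the charger's +y side; stop at 2.0. From 1.7 it is clear of a gripper over the pocket. Stays where left; friction 0.12 N m.
- locklever_hinge (a point): lever's vertical hinge axis, at the underside of the arm, 94 mm above the bench and 62 mm behind the pocket's centre (charger's +x).
- lever_knob (a point): grip point on the axis of the lever's upright round black knob, 116 mm above the bench: knob 18 mm in diameter, 108 mm from the hinge axis, its top 14 mm above this point, the top of the lever's arm 13 mm below it. Pinch it from above and carry it along the arc; it turns within the grip.
- tray_floor (a point): centre of the inner floor of the shallow white tray, 4 mm above the bench: inside 142 (x) x 112 (y) mm, rim 22 mm above the bench, fixed.
- beaker_mid (a point): half-way up an empty glass beaker, 57 mm in diameter, 71 mm tall, z up; not to be moved
- wash_mid (a point): in the middle of the body of a white wash bottle, 67 mm in diameter, 214 mm tall, 80 mm above its base; not to be moved

How it is judged:
By the outcome, as a careful person would: the job done as asked, in the order asked, and still so for the second after the job is handed in, with the robot touching nothing.
Of muff_a, muff_b, muff_c only 2 to 3 are there at a start; the rules pass over those that are not, and their reading is None.
At some moment in a run one of muff_a, muff_b, muff_c may be knocked a few centimetres aside while the robot is not near it.
It also fails if it takes over 210 s, if anything falls off the work surface, if the arm or the gripper's body presses on something with over 40 N, if the wrist force passes 120 N, or if a joint passes its speed limit or range.

### The arm

A 7-joint arm with a two-finger parallel gripper is mounted at the origin on a cart in front of the work surface, level with it; the furniture and walls round the work are solid. World frame = base frame: x ahead of the robot, y to its left, z up, the work surface at z = 0. Lengths are in m, angles in rad, forces in N, time in s.
With the tool pointing down it reaches from about 0.4 to 0.925 m from the base axis. Payload 4.1 kg.
Tool frame: the origin (TCP) lies on the centre line of the jaws, within the pads' length; the fingertips stand 19 mm ahead of it and the grasp point (between the pads) is the TCP (tip_reach is the distance from the TCP to the fingertips, in m); z points along the fingers, y is the line along which they close (so a half turn about z gives the same grasp; the last joint's range is limited). The gripper opens to 85 mm and grips with 20 to 120 N. Pads are 22 mm wide; open, the fingers measure 114 mm over their backs; the gripper's body (76 mm by 85 mm) begins 54 mm behind the grasp point. The pads swing forward as they close: fully open they stand 13 mm farther back than shut.
Start: joints at [-1.374, 0.398, 0.045, 1.537, -0.019, 1.207, -0.051], TCP at [0.189, 0.622, 0.25] pointing down, gripper open.
Joint ranges: [-2.82, 2.82], [-0.49, 2.23], [-1.37, 1.46], [0, 2.46], [-1.36, 4.5], [0.23, 2], [-2.94, 2.94]. Speed limits (rad/s): [2.57, 2.57, 3.14, 3.14, 3.14, 3.14, 3.14].

### API

Orientations are given as [roll, pitch, yaw] about the fixed x, y, z axes, in that order (R = Rz(yaw) Ry(pitch) Rx(roll)).
In Python, from bench import * gives the robot as it stands.
- The arm moves only by the tool step_arm, never from a script. Its argument "plan" is a list of rows, each a list of 7 numbers: the shift along the tool's x, y, z in units of 25 mm (1.0 is 25 mm), then the turn, a rotation vector about the tool's x, y, z in units of 8 degrees (1.0 is 8 degrees), then the opening, from 0 (shut) to 1 (fully open). A call has 1 to 12 rows; each row shifts and turns the commanded pose from where the row before left it, along the tool's axes as they then stand; what a row does not reach is not made up. A row lasts 1/10 s, in which the tool goes at most 50 mm and 8.59 degrees, less where a joint would pass 70% of its speed; a pose out of reach is approached as far as the arm can. A call is refused whole if a number of a shift passes 1 or a number of a turn 1, either way. A call with a gripper value outside its range is refused whole. The fingers move at their own pace and stop on an object; "force" is the grip in N (left out, the last holds). Time passes only in rows, so rows that do not move let the fingers close. It gives the time, the measured TCP pose, the force, the opening and the grip force at its end, in the units of the state.
- sense(): the state, without advancing time (a new reading comes with each control period).
- grab_frame(name): name is "side" or "top"; returns (picture, depth): 420x560x3 uint8, red, green, blue; 420x560 float32, m along the optical axis (not along the pixel's ray), 0 where there is no reading.
- camera_params(name): a dict with "vertical_fov" (degrees; the focal length in pixels is half the picture's height over the tangent of half this angle, whatever the lens; pixels are square), "cx", "cy" (the principal point, pixels), "dist" ([k1, k2, p1, p2, k3] as OpenCV has them; the pictures are not rectified), "position" and "rotation" of the camera in the world. Camera axes: x right, y down, z forward; pixel columns grow to the right and rows downward; lengths in m; the calibration is good to about 2 mm. A picture is of the moment at which its call begins. camera_params takes no time and is no camera call.
- close_job(): hands the job in; it is judged then, once.
Trained networks look in the newest picture that a camera, given by its name, has taken for a name from the list of things; names that differ only in an ending like _2 or _b are one class to them, and where a whole thing is asked for, a point or a joint stands for the part that bears it (a point fixed in the world has none). Each returns a list of dicts, best first, with "score" (0 to 1); they miss things now and then, are a little off and sometimes report something else, mostly with a low value. They report only what shows in the picture. A call takes as long as a camera call.
- boxes_of(camera, name): "uv" ([column, row] in pixels, amid what is visible of it).
- outline_of(camera, name): "region" (420x560 bool, what is visible of it) and "uv" ([column, row] in pixels, amid what is visible of it).
The state is a dict: "t": time; "joints": joint angles; "dq": joint speeds; "effort": joint torques, N m; "tcp_pos": TCP position; "tcp_rot": TCP orientation; "wrist_force": force on the tool from outside, world axes, zero at the start; "wrist_torque": the same for the moment, N m; "width": finger opening in m; "grasp_force": force on a finger pad.
Only numpy, scipy, OpenCV 4.12 (cv2) and the standard library are available. Lean on these libraries where they do the work, as an engineer would, in place of code of your own. Each camera call takes 0.05 s, during which the arm holds its last target. There are 200 camera calls.

## Working session

There is one attempt and no reset: what is moved stays moved. The work goes in short steps, Python scripts to look and compute and a tool call to move; the robot and the scene stay as the last step left them, time stands still between calls to the robot, and variables do not carry over. Pictures are saved under pics/ and viewed, at most 14 in all, crops included, and the job is handed in when it is done.

Besides the shell and the picture viewer there is one more tool, called after "Emit:" by a JSON object that holds its "op" and its "data". step_arm: Moves the arm, as the interface text tells. Its arguments: {"type":"object","properties":{"plan":{"type":"array"},"force":{"type":"number"}},"required":["plan"]}

```bash
ls; mkdir -p pics; cat > h.py <<'E'
from bench import *
import numpy as np, cv2
def cam(n):
    p=camera_params(n); f=210/np.tan(np.radians(p["vertical_fov"])/2)
    K=np.array([[f,0,p["cx"]],[0,f,p["cy"]],[0,0,1]]); return K,np.array(p["dist"],float),np.array(p["position"]),np.array(p["rotation"])
def cloud(n,depth):
    K,d,t,R=cam(n); v,u=np.mgrid[0:420,0:560]
    q=cv2.undistortPoints(np.stack([u,v],-1).reshape(-1,1,2).astype(np.float64),K,d).reshape(420,560,2)
    P=np.dstack([q[...,0]*depth,q[...,1]*depth,depth]).astype(float)
    W=P@R.T+t; W[depth<=0]=np.nan; return W
def grab(n,save=None):
    im,d=grab_frame(n)
    if save: cv2.imwrite("pics/"+save,im[...,::-1])
    return im,cloud(n,d)
E
python3 - <<'E'
from h import *
print(sense())
names=["muff_a_crown","rail_mid","charged_pack_mid","locklever","lever_knob","pocket","tray_floor","beaker_mid","wash_mid"]
for c in ["top","side"]:
    im,W=grab(c,c+"0.png"); np.save(c+"0.npy",W)
    print(c,cam(c)[2],cam(c)[3].round(2).tolist())
    for n in names:
        for r in outline_of(c,n)[:4]:
            g=r["region"]; P=W[g]; P=P[~np.isnan(P[:,0])]
            if len(P): print(n,round(r["score"],2),np.round(r["uv"]),len(P),np.percentile(P,[3,50,97],axis=0).round(3).tolist())
E
```

```text
pics
{'t': 0.0, 'joints': array([-1.37399552,  0.39916019,  0.04501054,  1.53789754, -0.01872023,
        1.20690352, -0.05073823]), 'dq': array([-1.08863342e-03,  6.29388047e-04, -1.25158432e-03,  1.22918349e-05,
        1.73248899e-03, -2.57209561e-04, -6.34829680e-04]), 'effort': array([ 3.55391821e-04, -4.75125575e+01,  1.36469029e+00, -2.54219663e+01,
        1.16011957e-02,  9.75513045e-03,  6.39138076e-08]), 'tcp_pos': array([0.18926012, 0.62120085, 0.24927571]), 'tcp_rot': array([-3.13964823e+00,  1.05584666e-04,  2.84587978e+00]), 'wrist_force': array([-0.21900367,  0.5717897 , -0.40806258]), 'wrist_torque': array([ 0.01806415,  0.00636446, -0.00625875]), 'grasp_force': 0.0, 'width': 0.08522497193831724}Traceback (most recent call last):
  File "<stdin>", line 5, in <module>
  File "h.py", line 14, in grab
    return im,cloud(n,d)
              ~~~~~^^^^^
  File "h.py", line 10, in cloud
    W=P@R.T+t; W[depth<=0]=np.nan; return W
      ~~~~~^~
ValueError: operands could not be broadcast together with shapes (420,560) (3,)
```

```bash
sed -i 's/,np.array(p\["rotation"\])$/,Rot.from_euler("xyz",p["rotation"]).as_matrix()/; 2a from scipy.spatial.transform import Rotation as Rot' h.py
python3 - <<'E'
from h import *
names=["muff_a_crown","rail_mid","charged_pack_mid","locklever","lever_knob","pocket","tray_floor","beaker_mid","wash_mid"]
for c in ["top","side"]:
    im,W=grab(c,c+"0.png"); np.save(c+"0.npy",W)
    print(c,cam(c)[2],cam(c)[3].round(2).tolist())
    for n in names:
        for r in outline_of(c,n)[:4]:
            g=r["region"]; P=W[g]; P=P[~np.isnan(P[:,0])]
            if len(P): print(n,round(r["score"],2),np.round(r["uv"]),len(P),np.percentile(P,[3,50,97],axis=0).round(3).tolist())
E
```

```text
top [ 0.31687938 -0.13277384  1.4311437 ] [[-0.02, -0.99, 0.15], [-1.0, 0.02, 0.02], [-0.02, -0.15, -0.99]]
muff_a_crown 0.89 [378. 240.] 780 [[0.373, -0.433, -0.0], [0.434, -0.397, 0.1], [0.506, -0.37, 0.132]]
muff_a_crown 0.47 [431. 225.] 647 [[0.452, -0.587, 0.029], [0.477, -0.553, 0.137], [0.507, -0.534, 0.187]]
rail_mid 0.56 [264. 178.] 2264 [[0.607, -0.251, -0.003], [0.643, -0.068, 0.01], [0.692, 0.113, 0.161]]
charged_pack_mid 0.74 [139. 235.] 221 [[0.444, 0.307, 0.04], [0.472, 0.315, 0.085], [0.506, 0.331, 0.096]]
locklever 0.8 [131. 227.] 288 [[0.424, 0.322, 0.094], [0.488, 0.333, 0.103], [0.544, 0.348, 0.131]]
lever_knob 0.55 [133. 228.] 242 [[0.424, 0.321, 0.097], [0.482, 0.333, 0.103], [0.538, 0.346, 0.13]]
pocket 0.72 [141. 222.] 1351 [[0.421, 0.275, 0.007], [0.495, 0.323, 0.05], [0.558, 0.38, 0.11]]
pocket 0.45 [198. 234.] 1752 [[0.412, 0.089, -0.002], [0.482, 0.147, 0.004], [0.553, 0.204, 0.023]]
tray_floor 0.88 [197. 233.] 1789 [[0.412, 0.088, -0.002], [0.481, 0.149, 0.004], [0.553, 0.205, 0.023]]
beaker_mid 0.87 [125. 188.] 321 [[0.602, 0.344, -0.003], [0.631, 0.379,
[... 769 characters left out ...]
r 0.27 [255. 318.] 499 [[0.603, 0.304, -0.0], [0.626, 0.378, 0.043], [0.651, 0.394, 0.071]]
lever_knob 0.71 [303. 296.] 250 [[0.423, 0.326, 0.097], [0.487, 0.337, 0.103], [0.542, 0.351, 0.128]]
pocket 0.84 [299. 316.] 1479 [[0.42, 0.304, 0.005], [0.498, 0.362, 0.049], [0.557, 0.388, 0.112]]
tray_floor 0.57 [301. 278.] 1138 [[0.414, 0.085, 0.001], [0.486, 0.142, 0.006], [0.555, 0.211, 0.023]]
beaker_mid 0.93 [253. 317.] 489 [[0.603, 0.339, 0.005], [0.628, 0.381, 0.044], [0.653, 0.395, 0.071]]
beaker_mid 0.24 [314. 186.] 292 [[0.37, -0.565, 0.003], [0.415, -0.39, 0.073], [0.503, -0.366, 0.131]]
wash_mid 0.96 [295. 164.] 390 [[0.452, -0.57, 0.015], [0.481, -0.546, 0.105], [0.513, -0.53, 0.173]]
```

View pics/top0.png

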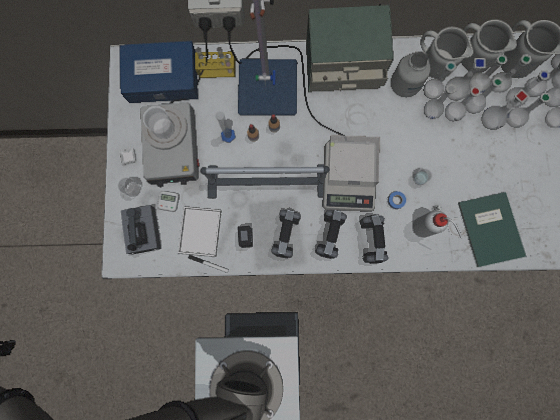

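View pics/side0.png

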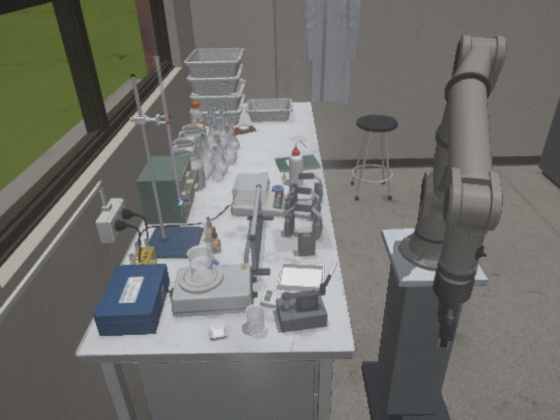

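```bash
cat > seg.py <<'E'
from h import *
def rect(P):
    (c,s,a)=cv2.minAreaRect((P[:,:2]*1000).astype(np.float32)); return np.round(c,1),np.round(s,1),round(a,1)
def comps(W,x,y,z,minn=15):
    m=(W[...,0]>x[0])&(W[...,0]<x[1])&(W[...,1]>y[0])&(W[...,1]<y[1])&(W[...,2]>z[0])&(W[...,2]<z[1])
    n,l,st,_=cv2.connectedComponentsWithStats(m.astype(np.uint8),connectivity=8)
    for i in range(1,n):
        if st[i,4]>=minn:
            P=W[l==i]; print("  n",len(P),"mean",P.mean(0).round(4),"rect",*rect(P), "uv", (st[i,:2]+st[i,2:4]/2).round())
E
python3 - <<'E'
from seg import *
B={"crown":((.3,.57),(-.5,-.1),(.119,.135)),"muffall":((.3,.57),(-.5,-.1),(.03,.135)),"spent":((.3,.6),(-.12,.08),(.07,.09)),"bar":((.58,.7),(-.3,.15),(.145,.175)),
"tray":((.38,.58),(.06,.23),(.015,.03)),"chargertop":((.38,.6),(.24,.42),(.044,.056)),"packtop":((.38,.6),(.24,.42),(.088,.0945)),"lever":((.38,.6),(.24,.42),(.098,.11)),"knob":((.38,.6),(.24,.42),(.115,.14)),"beaker":((.57,.68),(.3,.42),(.05,.08)),"wash":((.4,.6),(-.6,-.5),(.05,.3))}
for c in ["top","side"]:
    W=np.load(c+"0.npy")
    for k,b in B.items(): print(c,k); comps(W,*b)
E
```

```text
top crown
  n 264 mean [ 0.4635 -0.1304  0.1273] rect [ 464.2 -130.5] [29.8 86.3] 76.4 uv [286. 231.]
  n 264 mean [ 0.4589 -0.2698  0.1275] rect [ 460.2 -270.4] [29.9 88.1] 74.2 uv [334. 232.]
  n 274 mean [ 0.441  -0.4011  0.1277] rect [ 440.7 -401.8] [83.2 29.6] 1.0 uv [379. 238.]
top muffall
  n 461 mean [ 0.5558 -0.3365  0.0393] rect [ 552.4 -332. ] [161.6  34.9] 89.9 uv [349. 205.]
  n 643 mean [ 0.4629 -0.1329  0.1005] rect [ 462.5 -138.8] [ 63.7 145. ] 83.8 uv [289. 234.]
  n 710 mean [ 0.4559 -0.2677  0.0969] rect [ 460.8 -269.8] [ 66.8 147.5] 74.2 uv [332. 234.]
  n 748 mean [ 0.4376 -0.3978  0.0966] rect [ 441.4 -401.3] [146.8  65.3] 2.4 uv [374. 240.]
top spent
  n 250 mean [ 0.4574 -0.003   0.0796] rect [458.3  -2.7] [38.  59.1] 89.5 uv [244. 236.]
  n 37 mean [ 0.4143 -0.0971  0.0733] rect [414.6 -96.7] [18.5 25.4] 89.5 uv [276. 250.]
top bar
  n 793 mean [ 0.6418 -0.0729  0.1566] rect [642.8 -71.9] [380.9  22.4] 89.2 uv [265. 170.]
top tray
  n 244 mean [0.483  0.1482 0.0209] rect [482. 146.] [122.1 150.2] 83.1 uv [200. 232.]
top chargertop
  n 821 mean [0.4926 0.3235 
[... 1492 characters left out ...]
 uv [301. 276.]
side chargertop
  n 691 mean [0.4939 0.3504 0.0499] rect [490.1 332.7] [140.2 100.6] 8.4 uv [302. 310.]
side packtop
  n 67 mean [0.4727 0.344  0.0912] rect [472.  342.6] [59.  16.3] 4.1 uv [308. 300.]
side lever
  n 222 mean [0.4882 0.337  0.103 ] rect [482.6 337.7] [128.   32.2] 2.3 uv [304. 296.]
side knob
  n 38 mean [0.427  0.3321 0.1256] rect [426.9 330.4] [15.1 15.3] 89.3 uv [323. 288.]
side beaker
  n 118 mean [0.6605 0.3119 0.0666] rect [659.2 311. ] [20.7 39.5] 89.9 uv [246. 299.]
  n 198 mean [0.6277 0.3667 0.0616] rect [628.2 368.3] [58.  56.9] 46.2 uv [255. 314.]
side wash
  n 338 mean [ 0.4828 -0.5486  0.1183] rect [ 477.3 -554.7] [70.5 60.7] 27.2 uv [296. 159.]
```

```bash
python3 -c "
import cv2,numpy as np
a=cv2.imread('pics/top0.png')
l=cv2.resize(a[195:265,100:220],None,fx=6.5,fy=6.5,interpolation=2)[:, :780]
r=cv2.resize(a[205:265,230:400],None,fx=4.58,fy=4.58,interpolation=2)
h=np.zeros((600,780,3),np.uint8)
l=cv2.resize(l,(500,292)); r=cv2.resize(r,(780,275)); h[:292,:500]=l; h[300:575,:780]=r
cv2.imwrite('pics/crop0.png',h)"
```

```text
(no output)
```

View pics/crop0.png

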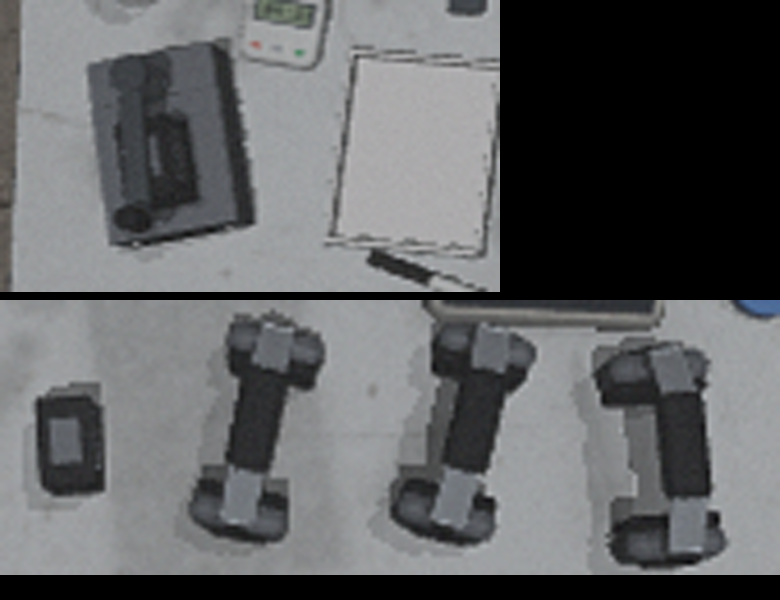

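Both views agree. Three muffs have crowns at about (0.463, -0.128), (0.459, -0.267) and (0.440, -0.399). In the top picture they are at px (286,231), (331,232) and (376,238). The spent pack is at (0.458, -0.001), px (246,236), and the bar is at x 0.642 with its middle at y -0.07. The charger has a yaw of about 8° and its shut lever's knob is at (0.427, 0.329), px (130,248). First I move above the knob.

Emit:
{"op": "step_arm", "data": {"plan": [[0,0,0,0,0,-1,1],[0,0,0,0,0,-1,1],[0,0,0,0,0,-1,1],[0,0,0,0,0,-0.1,1],[-0.6,-1,0,0,0,0,0.7],[-0.6,-1,0,0,0,0,0.7],[-0.6,-1,0,0,0,0,0.7],[-0.6,-1,0,0,0,0,0.7],[-0.6,-1,0,0,0,0,0.7],[-0.6,-1,0,0,0,0,0.7],[-0.6,-1,0,0,0,0,0.7],[-0.6,-1,0,0,0,0,0.7]], "force": 30}}

```text
t: 2.25
tcp_pos: [0.3364, 0.4391, 0.2505]
tcp_rot: [3.141, 0.0, -3.007]
wrist_force: [0.3, 0.7, -0.4]
width: 0.0595
grasp_force: 0.0
```

Emit:
{"op": "step_arm", "data": {"plan": [[-0.6,-1,0,0,0,0,0.6],[-0.6,-1,0,0,0,0,0.6],[-0.6,-1,0,0,0,0,0.6],[-0.6,-1,0,0,0,0,0.6],[-0.6,-0.9,0,0,0,0,0.6],[0,0,0,0,0,0,0.6]]}}

```text
t: 2.85
tcp_pos: [0.4299, 0.3248, 0.2506]
tcp_rot: [-3.14, 0.002, -3.015]
wrist_force: [-0.1, -1.0, -0.2]
width: 0.0513
grasp_force: 0.0
```

```bash
cat > go.py <<'E'
import sys
from h import *
def go(x,y,z,yawdeg):
    "shift units (after doing the turn) to the target; turn units"
    s=sense(); p=s["tcp_pos"]; R=Rot.from_euler("xyz",s["tcp_rot"]).as_matrix()
    psi=np.degrees(np.arctan2(R[1,0],R[0,0])); dt=(yawdeg-psi+90)%180-90
    a=np.radians(psi+dt); d=np.array([x,y,z])-p
    u=np.array([np.cos(a)*d[0]+np.sin(a)*d[1],np.sin(a)*d[0]-np.cos(a)*d[1],-d[2]])/.025
    print("t",round(s["t"],2),"at",p.round(4),"psi",round(psi,2),"w",round(s["width"],4),"gf",round(s["grasp_force"],1),"F",s["wrist_force"].round(1),"tilt",np.degrees(np.arccos(-R[2,2])).round(2),"| turn units",round(-dt/8,2),"shift units",u.round(2))
if __name__=="__main__": go(*map(float,sys.argv[1:5]))
E
python3 go.py .427 .329 .124 188
```

```text
t 2.85 at [0.4299 0.3248 0.2506] psi -172.73 w 0.0513 gf 0.0 F [-0.1 -1.  -0.2] tilt 0.14 | turn units -0.09 shift units [0.09 0.18 5.07]
```

Emit:
{"op": "step_arm", "data": {"plan": [[0.1,0.2,0.8,0,0,0,0.6],[0,0,0.8,0,0,0,0.6],[0,0,0.8,0,0,0,0.6],[0,0,0.8,0,0,0,0.6],[0,0,0.8,0,0,0,0.6],[0,0,0.8,0,0,0,0.6],[0,0,0.25,0,0,0,0.6],[0,0,0,0,0,0,0.1],[0,0,0,0,0,0,0.1],[0,0,0,0,0,0,0.1],[0,0,0,0,0,0,0.1],[0,0,0,0,0,0,0.1]], "force": 30}}

```text
t: 4.05
tcp_pos: [0.4237, 0.3337, 0.1249]
tcp_rot: [3.141, 0.001, -3.005]
wrist_force: [-1.2, -2.0, 4.4]
width: 0.0171
grasp_force: 29.7
```

```bash
python3 - <<'E'
from go import *
go(.427,.329,.124,188)
p=sense()["tcp_pos"]; pr=p
for yaw in (6,8):
  for start in (0,):
    a=np.radians(yaw); pk=None
    psi=np.radians(187.3)
    # hinge from knob with q=0 direction yaw+180-q ; use measured hinge ~ (.5345,.339)
h=np.array([.5345,.339]); d=p[:2]-h; print("r",np.hypot(*d),"dir",np.degrees(np.arctan2(d[1],d[0]))%360)
th0=np.arctan2(d[1],d[0])%(2*np.pi); prev=th0
for k in range(1,13):
    th=th0-1.88*k/12
    q=.108*(np.array([np.cos(th),np.sin(th)])-np.array([np.cos(prev),np.sin(prev)])); prev=th
    print(np.round([(np.cos(psi)*q[0]+np.sin(psi)*q[1])/.025,(np.sin(psi)*q[0]-np.cos(psi)*q[1])/.025],2))
E
```

```text
t 4.05 at [0.4237 0.3337 0.1249] psi -172.17 w 0.0171 gf 29.7 F [-1.2 -2.   4.4] tilt 0.05 | turn units -0.02 shift units [-0.1  -0.21  0.04]
r 0.1109376463235751 dir 182.7164698630218
[-0.11  0.67]
[-0.21  0.64]
[-0.31  0.6 ]
[-0.4   0.55]
[-0.48  0.48]
[-0.55  0.4 ]
[-0.6   0.31]
[-0.64  0.21]
[-0.67  0.11]
[-0.68  0.  ]
[-0.67 -0.1 ]
[-0.64 -0.21]
```

Emit:
{"op": "step_arm", "data": {"plan": [[-0.1,0.67,0,0,0,0,0.1],[-0.2,0.64,0,0,0,0,0.1],[-0.3,0.6,0,0,0,0,0.1],[-0.4,0.55,0,0,0,0,0.1],[-0.48,0.48,0,0,0,0,0.1],[-0.55,0.4,0,0,0,0,0.1],[-0.6,0.3,0,0,0,0,0.1],[-0.64,0.2,0,0,0,0,0.1],[-0.67,0.1,0,0,0,0,0.1],[-0.68,0,0,0,0,0,0.1],[-0.67,-0.1,0,0,0,0,0.1],[-0.4,-0.1,0,0,0,0,0.1]]}}

```text
t: 5.25
tcp_pos: [0.5524, 0.445, 0.1246]
tcp_rot: [-3.141, -0.001, -3.006]
wrist_force: [-5.6, -2.9, 5.6]
width: 0.0167
grasp_force: 30.2
```

```bash
python3 go.py .544 .447 .124 188
```

```text
t 5.25 at [0.5524 0.445  0.1246] psi -172.25 w 0.0167 gf 30.2 F [-5.6 -2.9  5.6] tilt 0.07 | turn units -0.03 shift units [0.32 0.12 0.03]
```

Emit:
{"op": "step_arm", "data": {"plan": [[0,0,0,0,0,0,0.5],[0,0,0,0,0,0,0.5],[0,0,0,0,0,0,0.5],[0,0,-1,0,0,0,0.5],[0,0,-1,0,0,0,0.6],[0,0,-1,0,0,0,0.7],[0,0,-1,0,0,0,0.8],[0,0,-1,0,0,0,0.8]]}}

```text
t: 6.05
tcp_pos: [0.5508, 0.4464, 0.2501]
tcp_rot: [3.141, 0.0, -3.003]
wrist_force: [-0.2, -0.0, 0.1]
width: 0.0683
grasp_force: 0.0
```

Emit:
{"op": "step_arm", "data": {"plan": [[0.4,-1,0,0,0,0,0.8],[0.4,-1,0,0,0,0,0.8],[0.4,-1,0,0,0,0,0.8],[0.4,-1,0,0,0,0,0.8],[0.4,-1,0,0,0,0,0.8],[0.4,-1,0,0,0,0,0.8],[0.4,-1,0,0,0,0,0.8],[0.4,-1,0,0,0,0,0.8],[0.4,-1,0,0,0,0,0.8],[0.4,-1,0,0,0,0,0.8],[0.4,-1,0,0,0,0,0.8],[0,0,0,0,0,0,0.8]]}}

```text
t: 7.25
tcp_pos: [0.4795, 0.1545, 0.2492]
tcp_rot: [-3.141, -0.0, -3.009]
wrist_force: [0.6, -0.2, 0.5]
width: 0.0683
grasp_force: 0.0
```

```bash
cat > chg.py <<'E'
from seg import *
B={"chargertop":((.38,.6),(.24,.42),(.044,.056)),"packtop":((.4,.53),(.26,.38),(.086,.1)),"lever":((.48,.62),(.24,.52),(.098,.108)),"knob":((.38,.65),(.24,.52),(.115,.14))}
for c in ["top","side"]:
    im,W=grab(c,c+"1.png"); np.save(c+"1.npy",W)
    for k,b in B.items(): print(c,k); comps(W,*b)
E
python3 chg.py; python3 go.py .474 .329 .2 188
python3 -c "
import cv2,numpy as np
a=cv2.imread('pics/top1.png')[190:270,95:175]; b=cv2.imread('pics/side1.png')[260:340,250:330]
cv2.imwrite('pics/crop1.png',np.hstack([cv2.resize(x,(400,400),interpolation=2) for x in (a,b)]))"
```

```text
top chargertop
top packtop
top lever
  n 87 mean [0.5474 0.4174 0.1022] rect [547.7 416.9] [47.4 17.9] 81.9 uv [104. 209.]
top knob
  n 34 mean [0.5528 0.4427 0.1268] rect [552.9 443.7] [16.5 15.1] 79.0 uv [ 94. 206.]
side chargertop
  n 582 mean [0.4796 0.3503 0.0501] rect [485.8 330.7] [130.9 104.5] 11.1 uv [306. 308.]
  n 46 mean [0.5568 0.3161 0.0498] rect [559.6 320.7] [53.5 17.3] 82.2 uv [280. 306.]
side packtop
  n 196 mean [0.4734 0.3321 0.0919] rect [473.5 329. ] [59.1 41.8] 8.4 uv [307. 296.]
side lever
  n 180 mean [0.5406 0.3818 0.1032] rect [540.4 390.5] [132.3  25. ] 83.1 uv [284. 309.]
side knob
  n 41 mean [0.5528 0.4491 0.1265] rect [552.8 447.3] [16.6 13.8] 87.1 uv [280. 317.]
t 7.35 at [0.48   0.1586 0.2493] psi -172.14 w 0.0688 gf 0.0 F [ 0.6  0.9 -0.1] tilt 0.09 | turn units -0.02 shift units [-0.71  6.78  1.97]
```

View pics/crop1.png

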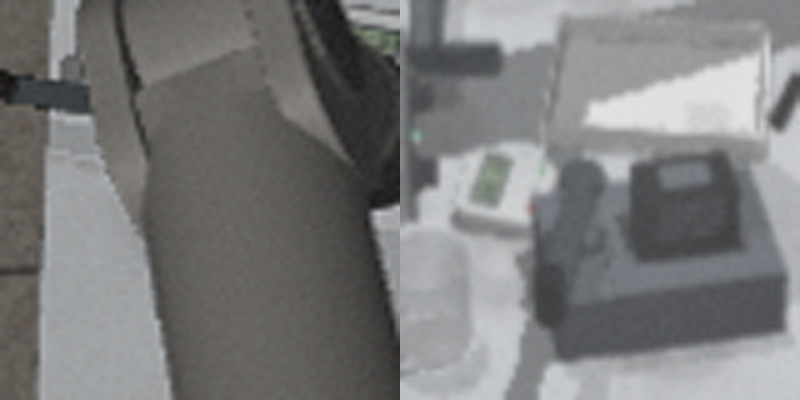

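The lever is open: in the side crop its knob is at left (545,290), clear of the pack. The pack top reads (0.4735, 0.329) at 8.4°, which matches the pocket estimate. Next I grip the charged pack.

Emit:
{"op": "step_arm", "data": {"plan": [[-0.2,1,0,0,0,-0.06,0.8],[-0.1,1,0,0,0,0,0.8],[-0.1,1,0,0,0,0,0.8],[-0.1,1,0,0,0,0,0.8],[-0.1,1,0,0,0,0,0.8],[-0.1,1,0,0,0,0,0.8],[0,0.7,0,0,0,0,0.8],[0,0,0.9,0,0,0,0.8],[0,0,1,0,0,0,0.8],[0,0,1,0,0,0,0.8],[0,0,0,0,0,0,0.8]]}}

```text
t: 8.45
tcp_pos: [0.4709, 0.3258, 0.173]
tcp_rot: [-3.138, -0.007, -2.995]
wrist_force: [-0.2, -0.2, -0.6]
width: 0.0681
grasp_force: 0.0
```

```bash
python3 go.py .4733 .3285 .076 188.3
```

```text
t 8.45 at [0.4709 0.3258 0.173 ] psi -171.58 w 0.0681 gf 0.0 F [-0.2 -0.2 -0.6] tilt 0.43 | turn units 0.01 shift units [-0.11  0.09  3.88]
```

Emit:
{"op": "step_arm", "data": {"plan": [[-0.1,0.1,0.7,0,0,0,0.8],[0,0,0.8,0,0,0,0.8],[0,0,0.8,0,0,0,0.8],[0,0,0.8,0,0,0,0.8],[0,0,0.5,0,0,0,0.8],[0,0,0.25,0,0,0,0.8],[0,0,0,0,0,0,0.8],[0,0,0,0,0,0,0.3],[0,0,0,0,0,0,0.3],[0,0,0,0,0,0,0.3],[0,0,0,0,0,0,0.3],[0,0,0,0,0,0,0.3]], "force": 50}}

```text
t: 9.65
tcp_pos: [0.4764, 0.3296, 0.0815]
tcp_rot: [3.141, 0.002, -2.996]
wrist_force: [-1.5, -0.9, 6.3]
width: 0.0377
grasp_force: 50.4
```

```bash
python3 go.py .4733 .3285 .076 188.3
```

```text
t 9.65 at [0.4764 0.3296 0.0815] psi -171.68 w 0.0377 gf 50.4 F [-1.5 -0.9  6.3] tilt 0.11 | turn units 0.0 shift units [ 0.13 -0.03  0.22]
```

Emit:
{"op": "step_arm", "data": {"plan": [[0,0,-0.4,0,0,0,0.3],[0,0,-0.6,0,0,0,0.3],[0,0,-0.8,0,0,0,0.3],[0,0,-1,0,0,0,0.3],[0,0,-0.6,0,0,0,0.3],[0.1,-0.6,0,0,0,0,0.3],[0.1,-0.9,0,0,0,0,0.3],[0.1,-0.9,0,0,0,0,0.3],[0.1,-0.9,0,0,0,0,0.3],[0.1,-0.9,0,0,0,0,0.3],[0.1,-0.9,0,0,0,0,0.3],[0.1,-0.9,0,0,0,0,0.3]]}}

```text
t: 10.85
tcp_pos: [0.479, 0.1757, 0.1646]
tcp_rot: [-3.141, -0.002, -2.997]
wrist_force: [0.3, 0.2, -1.5]
width: 0.0376
grasp_force: 50.4
```

Emit:
{"op": "step_arm", "data": {"plan": [[0.1,-0.7,0,0,0,0,0.3],[0,-0.5,0,0,0,0,0.3],[0,0,0,0,0,0,0.3]]}}

```text
t: 11.15
tcp_pos: [0.4817, 0.1454, 0.1649]
tcp_rot: [-3.141, -0.001, -3.0]
wrist_force: [-0.3, 0.5, -1.7]
width: 0.0377
grasp_force: 50.4
```

```bash
python3 go.py .482 .148 .077 188.3; python3 - <<'E'
from seg import *
im,W=grab("side","side2.png"); im=grab("top","top2.png")[0]
for k,b in {"pocketarea":((.43,.52),(.29,.37),(-.01,.04)),"held":((.4,.56),(.08,.22),(.04,.2))}.items(): print(k); comps(W,*b)
a=cv2.imread('pics/side2.png')[220:340,230:350]; b=cv2.imread('pics/top2.png')[190:270,95:215]
cv2.imwrite('pics/crop2.png',np.hstack([cv2.resize(a,(400,400),interpolation=2),cv2.resize(b,(400,400))]))
E
```

```text
t 11.15 at [0.4817 0.1454 0.1649] psi -171.89 w 0.0377 gf 50.4 F [-0.3  0.5 -1.7] tilt 0.08 | turn units -0.02 shift units [-0.03  0.1   3.52]
pocketarea
  n 171 mean [0.4717 0.3081 0.0239] rect [471.2 308.3] [26.6 65.6] 81.2 uv [307. 308.]
held
  n 451 mean [0.4796 0.1623 0.1444] rect [476.1 161.9] [59.9 72. ] 8.8 uv [303. 247.]
```

View pics/crop2.png

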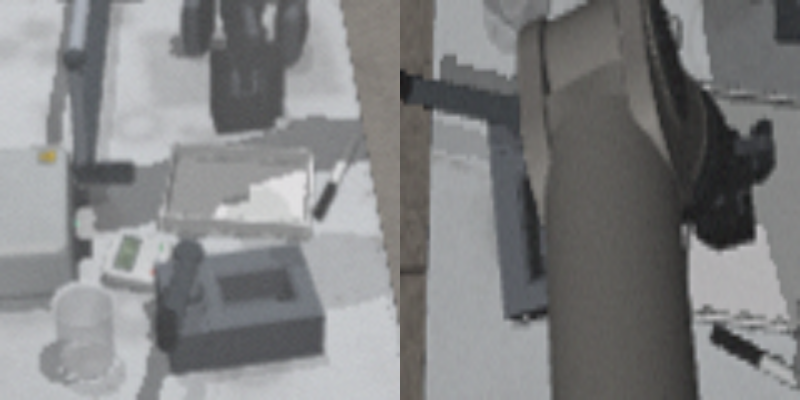

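Emit:
{"op": "step_arm", "data": {"plan": [[0,0.1,0.5,0,0,0,0.3],[0,0,0.8,0,0,0,0.3],[0,0,0.8,0,0,0,0.3],[0,0,0.7,0,0,0,0.3],[0,0,0.4,0,0,0,0.3],[0,0,0.25,0,0,0,0.3],[0,0,0.1,0,0,0,0.3],[0,0,0,0,0,0,0.3]]}}

```text
t: 12.05
tcp_pos: [0.4818, 0.1511, 0.0766]
tcp_rot: [3.141, 0.0, -2.996]
wrist_force: [0.4, 0.4, -2.2]
width: 0.0373
grasp_force: 50.4
```

Emit:
{"op": "step_arm", "data": {"plan": [[0,0,0.06,0,0,0,0.3],[0,0,0.04,0,0,0,0.3],[0,0,0,0,0,0,0.3]]}}

```text
t: 12.35
tcp_pos: [0.4818, 0.1508, 0.0744]
tcp_rot: [3.141, 0.001, -2.996]
wrist_force: [-0.1, -0.3, -1.8]
width: 0.0369
grasp_force: 50.4
```

Emit:
{"op": "step_arm", "data": {"plan": [[0,0,0.04,0,0,0,0.3],[0,0,0.04,0,0,0,0.3],[0,0,0,0,0,0,0.3]]}}

```text
t: 12.65
tcp_pos: [0.4821, 0.1508, 0.0735]
tcp_rot: [3.141, 0.001, -2.996]
wrist_force: [-3.4, -1.2, 9.3]
width: 0.0372
grasp_force: 51.5
```

Emit:
{"op": "step_arm", "data": {"plan": [[0,0,0,0,0,0,0.8],[0,0,0,0,0,0,0.8],[0,0,0,0,0,0,0.8],[0,0,0,0,0,0,0.8],[0,0,-0.5,0,0,0,0.8],[0,0,-1,0,0,0,0.8],[0,0,-1,0,0,0,0.8],[0,0,-1,0,0,0,0.8],[0,0,-0.5,0,0,0,0.8],[0,0,0,0,0,0.55,0.8],[0,0,0,0,0,0.55,0.8]]}}

```text
t: 13.75
tcp_pos: [0.4818, 0.1509, 0.1729]
tcp_rot: [3.141, 0.001, 3.13]
wrist_force: [-0.9, 0.3, -0.6]
width: 0.0684
grasp_force: 0.0
```

Emit:
{"op": "step_arm", "data": {"plan": [[0.2,-0.8,0,0,0,0,0.8],[0.2,-1,0,0,0,0,0.8],[0.2,-1,0,0,0,0,0.8],[0.2,-1,0,0,0,0,0.8],[0.2,-1,0,0,0,0,0.8],[0,-1,0,0,0,0,0.8],[0,-0.3,0,0,0,0,0.8],[0,0,0,0,0,0,0.8]]}}

```text
t: 14.55
tcp_pos: [0.4553, -0.0022, 0.1721]
tcp_rot: [3.141, 0.0, 3.131]
wrist_force: [-0.3, 0.6, -0.4]
width: 0.0681
grasp_force: 0.0
```

```bash
python3 go.py .458 -.001 .065 179.5; cat > pk.py <<'E'
from seg import *
im,W=grab("top","top3.png"); np.save("top3.npy",W); im2,V=grab("side","side3.png"); np.save("side3.npy",V)
for c,X in (("top",W),("side",V)):
  for k,b in {"pocket":((.43,.52),(.29,.37),(.0,.04)),"chtop":((.38,.6),(.24,.42),(.046,.054)),"tray pack":((.4,.56),(.08,.22),(.075,.09)),"spent":((.4,.54),(-.05,.05),(.07,.086)),"crowns":((.3,.57),(-.5,-.08),(.119,.135))}.items(): print(c,k); comps(X,*b)
E
python3 pk.py
```

```text
t 14.55 at [ 0.4553 -0.0022  0.1721] psi 179.4 w 0.0681 gf 0.0 F [-0.3  0.6 -0.4] tilt 0.02 | turn units -0.01 shift units [-0.11  0.05  4.28]
top pocket
  n 256 mean [0.4766 0.3392 0.0158] rect [474.5 335.8] [62.9 36.8] 9.5 uv [139. 235.]
top chtop
  n 790 mean [0.4886 0.3275 0.0498] rect [490.6 330.8] [138.8  99.2] 9.6 uv [140. 230.]
top tray pack
  n 240 mean [0.4786 0.1489 0.0834] rect [478.8 149. ] [59.5 39.9] 10.7 uv [194. 230.]
top spent
  n 43 mean [ 0.439  -0.0137  0.0788] rect [439.3 -13.5] [22.1 16.4] 0.1 uv [248. 242.]
top crowns
  n 263 mean [ 0.4636 -0.1306  0.1276] rect [ 463.8 -130.5] [29.7 82.6] 76.6 uv [286. 232.]
  n 261 mean [ 0.4599 -0.2699  0.1276] rect [ 460.7 -270.4] [30.  83.6] 74.4 uv [334. 232.]
  n 273 mean [ 0.4419 -0.4011  0.1273] rect [ 442.3 -402.5] [85.8 30. ] 1.3 uv [379. 237.]
side pocket
  n 175 mean [0.4717 0.3075 0.0239] rect [472.9 314.9] [62.  27.4] 8.1 uv [307. 308.]
side chtop
  n 623 mean [0.4778 0.3367 0.0499] rect [486.2 330.6] [129.7 102.2] 10.3 uv [306. 308.]
  n 43 mean [0.5566 0.3154 0.0503] rect [559.7 319.4] [47.7 17.4] 80.8 uv [280. 305.]
side tray pack
  n 161 mean [0.4787 0.1559 0.0831] rect [478.6 152.4] [58.4 46. ] 11.0 uv [303. 262.]
side spent
  n 132 mean [0.4569 0.0035 0.0785] rect [4.575e+02 3.000e-01] [59.2 44.6] 4.6 uv [307. 238.]
side crowns
  n 29 mean [ 0.4844 -0.2671  0.1254] rect [ 484.2 -265.9] [23.8 44.2] 32.3 uv [298. 190.]
  n 59 mean [ 0.4822 -0.1264  0.1267] rect [ 483.4 -130. ] [29.7 47.6] 81.0 uv [298. 208.]
```

The charged pack stands in the tray at (0.479, 0.150), with its top at 83 mm. The pocket centre comes out at (0.473, 0.329), yaw about 9°. Now I grip the spent pack.

Emit:
{"op": "step_arm", "data": {"plan": [[-0.1,0.05,0.5,0,0,0,0.8],[0,0,0.9,0,0,0,0.8],[0,0,0.9,0,0,0,0.8],[0,0,0.9,0,0,0,0.8],[0,0,0.7,0,0,0,0.8],[0,0,0.35,0,0,0,0.8],[0,0,0,0,0,0,0.3],[0,0,0,0,0,0,0.3],[0,0,0,0,0,0,0.3],[0,0,0,0,0,0,0.3],[0,0,0,0,0,0,0.3],[0,0,0,0,0,0,0.3]]}}

```text
t: 15.85
tcp_pos: [0.4582, -0.0001, 0.0662]
tcp_rot: [3.141, 0.001, 3.133]
wrist_force: [-1.2, 0.1, 0.6]
width: 0.0381
grasp_force: 49.6
```

Emit:
{"op": "step_arm", "data": {"plan": [[0,0,-0.5,0,0,0,0.3],[0,0,-0.8,0,0,0,0.3],[0,0,-1,0,0,0,0.3],[0,0,-1,0,0,0,0.3],[0,0,-1,0,0,0,0.3],[0,0,-0.7,0,0,0,0.3],[0,0,0,0,0,-0.5,0.3],[0,0,0,0,0,-0.68,0.3],[0,0,0,0,0,0,0.3]]}}

```text
t: 16.75
tcp_pos: [0.4578, -0.0005, 0.1916]
tcp_rot: [3.141, 0.001, -2.985]
wrist_force: [-0.4, 0.3, -2.2]
width: 0.0376
grasp_force: 49.6
```

```bash
python3 go.py .473 .329 .085 189; python3 - <<'E'
from seg import *
for c in ("top","side"):
    im,W=grab(c); print(c); comps(W,(.38,.54),(-.06,.06),(.1,.21)); comps(W,(.38,.54),(-.06,.06),(.14,.158))
E
```

```text
t 16.75 at [ 0.4578 -0.0005  0.1916] psi -171.05 w 0.0376 gf 49.6 F [-0.4  0.3 -2.2] tilt 0.05 | turn units -0.01 shift units [-2.66 12.92  4.26]
top
  n 46 mean [ 0.4363 -0.0201  0.1765] rect [438.2 -21.5] [11.9 28.2] 60.2 uv [248. 239.]
side
  n 386 mean [0.4588 0.0164 0.1713] rect [461.5   8.9] [52.7 66.6] 59.2 uv [308. 216.]
  n 78 mean [0.4569 0.0159 0.1494] rect [458.6  14.7] [28.2 65. ] 79.7 uv [308. 222.]
```

Emit:
{"op": "step_arm", "data": {"plan": [[-0.2,0.8,0,0,0,0,0.3],[-0.2,1,0,0,0,0,0.3],[-0.2,1,0,0,0,0,0.3],[-0.2,1,0,0,0,0,0.3],[-0.2,1,0,0,0,0,0.3],[-0.2,1,0,0,0,0,0.3],[-0.2,1,0,0,0,0,0.3],[-0.2,1,0,0,0,0,0.3],[-0.2,1,0,0,0,0,0.3],[-0.2,1,0,0,0,0,0.3],[-0.2,1,0,0,0,0,0.3],[-0.2,1,0,0,0,0,0.3]]}}

```text
t: 18.05
tcp_pos: [0.471, 0.3013, 0.1907]
tcp_rot: [-3.141, -0.0, -2.987]
wrist_force: [0.3, -0.4, -1.9]
width: 0.0379
grasp_force: 49.6
```

Emit:
{"op": "step_arm", "data": {"plan": [[-0.2,0.8,0,0,0,0,0.3],[-0.06,0.32,0,0,0,0,0.3],[0,0,0.8,0,0,0,0.3],[0,0,0.8,0,0,0,0.3],[0,0,0.6,0,0,0,0.3],[0,0,0,0,0,0,0.3],[0,0,0,0,0,0,0.3]]}}

```text
t: 18.75
tcp_pos: [0.4734, 0.3284, 0.136]
tcp_rot: [-3.141, -0.0, -2.986]
wrist_force: [-0.3, -0.3, -1.0]
width: 0.0382
grasp_force: 49.6
```

```bash
python3 go.py .473 .329 .078 189;  python3 - <<'E'
from seg import *
im,W=grab("side","side4.png")
comps(W,(.4,.56),(.26,.42),(.07,.11)); comps(W,(.4,.56),(.26,.42),(.045,.055))
a=cv2.imread('pics/side4.png')[260:340,250:350]
cv2.imwrite('pics/crop4.png',cv2.resize(a,(700,560),interpolation=2))
E
```

```text
t 18.75 at [0.4734 0.3284 0.136 ] psi -171.1 w 0.0382 gf 49.6 F [-0.3 -0.3 -1. ] tilt 0.04 | turn units -0.01 shift units [0.01 0.02 2.32]
  n 205 mean [0.4741 0.3443 0.0913] rect [477.2 342.8] [33.4 66.4] 74.1 uv [307. 298.]
  n 161 mean [0.5382 0.3678 0.102 ] rect [538.1 373.1] [93.3 24.4] 83.0 uv [285. 304.]
  n 514 mean [0.4801 0.351  0.0501] rect [485.  332.5] [129.3 103.6] 8.9 uv [306. 308.]
  n 38 mean [0.5556 0.3173 0.0499] rect [553.5 320.8] [12.5 52.9] 0.4 uv [280. 306.]
```

View pics/crop4.png

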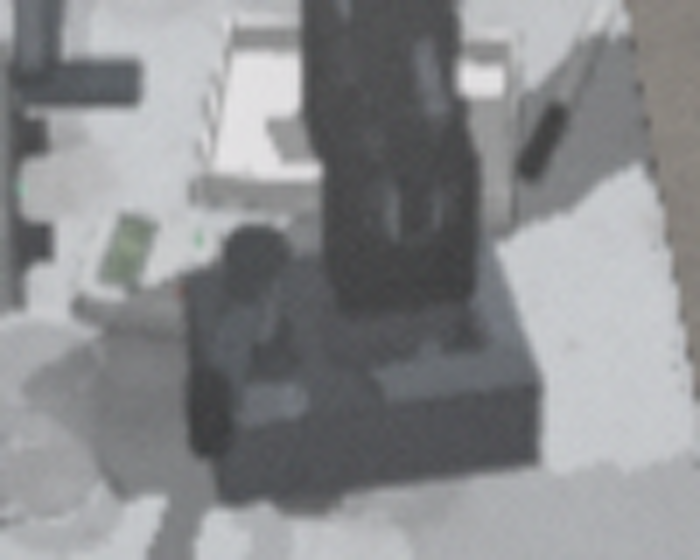

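The held pack (330-475, 200-310 in the crop) hangs over the pocket, square with the charger. I lower it to the mouth and read the force.

Emit:
{"op": "step_arm", "data": {"plan": [[0,0,0.3,0,0,0,0.3],[0,0,0.3,0,0,0,0.3],[0,0,0.2,0,0,0,0.3],[0,0,0.2,0,0,0,0.3],[0,0,0.2,0,0,0,0.3],[0,0,0,0,0,0,0.3]]}}

```text
t: 19.4
tcp_pos: [0.4726, 0.3288, 0.1049]
tcp_rot: [-3.141, -0.001, -2.985]
wrist_force: [-0.7, -0.3, -1.6]
width: 0.0381
grasp_force: 49.7
```

Emit:
{"op": "step_arm", "data": {"plan": [[0,0,0.2,0,0,0,0.3],[0,0,0.2,0,0,0,0.3],[0,0,0.2,0,0,0,0.3],[0,0,0.2,0,0,0,0.3],[0,0,0.1,0,0,0,0.3],[0,0,0,0,0,0,0.3]]}}

```text
t: 20.0
tcp_pos: [0.4729, 0.329, 0.0828]
tcp_rot: [-3.141, -0.001, -2.985]
wrist_force: [-0.8, -0.8, -2.3]
width: 0.0379
grasp_force: 49.7
```

Emit:
{"op": "step_arm", "data": {"plan": [[0,0,0.08,0,0,0,0.3],[0,0,0.06,0,0,0,0.3],[0,0,0,0,0,0,0.3]]}}

```text
t: 20.3
tcp_pos: [0.4731, 0.3291, 0.0797]
tcp_rot: [3.142, -0.0, -2.985]
wrist_force: [-0.3, -0.5, -1.8]
width: 0.0378
grasp_force: 49.7
```

Emit:
{"op": "step_arm", "data": {"plan": [[0,0,0.06,0,0,0,0.3],[0,0,0.06,0,0,0,0.3],[0,0,0,0,0,0,0.3]]}}

```text
t: 20.6
tcp_pos: [0.4735, 0.3293, 0.0782]
tcp_rot: [3.141, 0.0, -2.985]
wrist_force: [-2.0, -2.4, 6.9]
width: 0.0376
grasp_force: 50.2
```

Emit:
{"op": "step_arm", "data": {"plan": [[0,0,0,0,0,0,0.7],[0,0,0,0,0,0,0.7],[0,0,0,0,0,0,0.7],[0,0,0,0,0,0,0.7],[0,0,-0.5,0,0,0,0.7],[0,0,-1,0,0,0,0.7],[0,0,-1,0,0,0,0.7],[0,0,-1,0,0,0,0.7],[0,0,-1,0,0,0,0.7],[0,0,-0.5,0,0,0,0.7]]}}

```text
t: 21.6
tcp_pos: [0.4743, 0.3299, 0.2051]
tcp_rot: [3.139, 0.004, -2.985]
wrist_force: [0.5, 0.4, 0.2]
width: 0.0598
grasp_force: 0.0
```

Emit:
{"op": "step_arm", "data": {"plan": [[-0.7,0.7,0,0,0,0,0.6],[-0.8,0.8,0,0,0,0,0.6],[-0.8,0.8,0,0,0,0,0.6],[-0.8,0.9,0,0,0,0,0.6],[-0.75,0.9,0,0,0,0,0.6],[0,0,0,0,0,0,0.6]]}}

```text
t: 22.2
tcp_pos: [0.5523, 0.4492, 0.2008]
tcp_rot: [3.14, 0.0, -2.982]
wrist_force: [-0.5, -0.6, -0.4]
width: 0.0512
grasp_force: 0.0
```

```bash
python3 go.py .5525 .4455 .125 189;  python3 - <<'E'
from seg import *
im,W=grab("side","side5.png")
comps(W,(.4,.53),(.26,.38),(.075,.11)); comps(W,(.5,.6),(.4,.48),(.115,.135))
E
```

```text
t 22.2 at [0.5523 0.4492 0.2008] psi -170.84 w 0.0512 gf 0.0 F [-0.5 -0.6 -0.4] tilt 0.12 | turn units 0.02 shift units [ 0.01 -0.15  3.03]
  n 260 mean [0.4735 0.3352 0.0892] rect [473.  329.8] [59.5 46.9] 11.4 uv [307. 298.]
  n 28 mean [0.5265 0.3438 0.0977] rect [525.9 344. ] [38.4  6.2] 88.5 uv [290. 298.]
  n 43 mean [0.5526 0.4494 0.1261] rect [552.7 447.7] [16.4 13.8] 86.8 uv [280. 317.]
```

Emit:
{"op": "step_arm", "data": {"plan": [[0,-0.12,0.6,0,0,0,0.6],[0,0,0.9,0,0,0,0.6],[0,0,0.9,0,0,0,0.6],[0,0,0.6,0,0,0,0.6],[0,0,0,0,0,0,0.1],[0,0,0,0,0,0,0.1],[0,0,0,0,0,0,0.1],[0,0,0,0,0,0,0.1],[0,0,0,0,0,0,0.1]], "force": 30}}

```text
t: 23.15
tcp_pos: [0.5528, 0.4444, 0.1277]
tcp_rot: [3.138, 0.002, -2.984]
wrist_force: [1.8, 5.1, -3.8]
width: 0.0169
grasp_force: 29.7
```

```bash
python3 - <<'E'
from go import *
go(.4275,.3218,.125,189)
p=sense()["tcp_pos"]; psi=np.arctan2(*[Rot.from_euler("xyz",sense()["tcp_rot"]).as_matrix()[i,0] for i in (1,0)])
h=np.array([.5343,.3388]); d=p[:2]-h; print("r",np.hypot(*d),"dir",np.degrees(np.arctan2(d[1],d[0]))%360)
th0=np.arctan2(d[1],d[0])%(2*np.pi); prev=th0; T=np.radians(186)-th0
for k in range(1,13):
    th=th0+T*k/12
    q=.108*(np.array([np.cos(th),np.sin(th)])-np.array([np.cos(prev),np.sin(prev)])); prev=th
    print(np.round([(np.cos(psi)*q[0]+np.sin(psi)*q[1])/.025,(np.sin(psi)*q[0]-np.cos(psi)*q[1])/.025],2).tolist())
E
```

```text
t 23.15 at [0.5528 0.4444 0.1277] psi -170.97 w 0.0169 gf 29.7 F [ 1.8  5.1 -3.8] tilt 0.22 | turn units 0.0 shift units [ 5.72 -4.06  0.11]
r 0.10717099166616796 dir 80.03905732572805
[0.64, 0.17]
[0.66, 0.07]
[0.66, -0.04]
[0.65, -0.14]
[0.62, -0.24]
[0.58, -0.33]
[0.52, -0.41]
[0.45, -0.49]
[0.37, -0.55]
[0.28, -0.6]
[0.19, -0.64]
[0.09, -0.66]
```

Emit:
{"op": "step_arm", "data": {"plan": [[0.64,0.17,0,0,0,0,0.1],[0.66,0.07,0,0,0,0,0.1],[0.66,-0.04,0,0,0,0,0.1],[0.65,-0.14,0,0,0,0,0.1],[0.62,-0.24,0,0,0,0,0.1],[0.58,-0.33,0,0,0,0,0.1],[0.52,-0.41,0,0,0,0,0.1],[0.45,-0.49,0,0,0,0,0.1],[0.37,-0.55,0,0,0,0,0.1],[0.28,-0.6,0,0,0,0,0.1],[0.19,-0.64,0,0,0,0,0.1],[0.09,-0.5,0,0,0,0,0.1]]}}

```text
t: 24.35
tcp_pos: [0.4122, 0.3315, 0.1271]
tcp_rot: [3.14, -0.024, -2.978]
wrist_force: [-28.1, 1.7, 17.5]
width: 0.0112
grasp_force: 31.5
```

Emit:
{"op": "step_arm", "data": {"plan": [[0,-0.15,0,0,0,0,0.1],[0,0,0,0,0,0,0.1]]}}

```text
t: 24.55
tcp_pos: [0.4124, 0.324, 0.127]
tcp_rot: [-3.138, -0.029, -2.981]
wrist_force: [-31.7, -3.4, 22.5]
width: 0.0101
grasp_force: 32.5
```

```bash
python3 go.py .4275 .3218 .125 189
```

```text
t 24.55 at [0.4124 0.324  0.127 ] psi -170.81 w 0.0101 gf 32.5 F [-31.7  -3.4  22.5] tilt 1.66 | turn units 0.02 shift units [-0.58 -0.18  0.08]
```

The knob slipped towards the pads' edge (width 10 mm, 30 N pushing sideways). I open, let the arm relax, and look before gripping again.

Emit:
{"op": "step_arm", "data": {"plan": [[0,0,0,0,0,0,0.5],[0,0,0,0,0,0,0.5],[0,0,0,0,0,0,0.5],[0,0,0,0,0,0,0.5]]}}

```text
t: 24.95
tcp_pos: [0.428, 0.3246, 0.1274]
tcp_rot: [3.142, 0.002, -2.986]
wrist_force: [-0.2, -0.5, 0.2]
width: 0.0433
grasp_force: 0.0
```

```bash
python3 go.py .4275 .3218 .125 189; python3 - <<'E'
from seg import *
im,W=grab("side","side6.png"); im=grab("top","top6.png")[0]
comps(W,(.5,.56),(.3,.4),(.098,.11)); comps(W,(.44,.56),(.28,.4),(.098,.11)); comps(W,(.38,.45),(.28,.37),(.105,.135),5)
a=cv2.imread('pics/side6.png')[260:340,260:340]; b=cv2.imread('pics/top6.png')[190:270,95:175]
cv2.imwrite('pics/crop6.png',np.hstack([cv2.resize(x,(400,400),interpolation=2) for x in (a,b)]))
E
```

```text
t 24.95 at [0.428  0.3246 0.1274] psi -171.11 w 0.0433 gf 0.0 F [-0.2 -0.5  0.2] tilt 0.09 | turn units -0.01 shift units [ 0.04 -0.11  0.1 ]
  n 94 mean [0.526  0.3407 0.1032] rect [524.2 340.7] [26.4 44.5] 89.4 uv [290. 296.]
  n 200 mean [0.4966 0.3376 0.1029] rect [493.9 335.7] [106.9  26.1] 6.8 uv [300. 296.]
  n 75 mean [0.4289 0.3378 0.123 ] rect [431.  331.5] [22.8 61. ] 21.0 uv [323. 288.]
```

View pics/crop6.png

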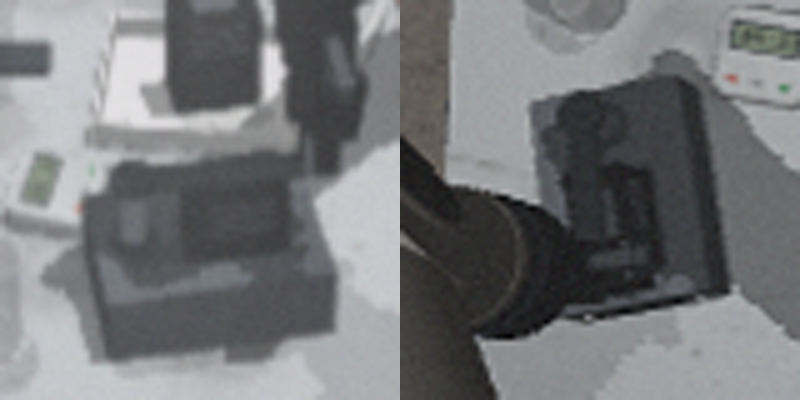

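The lever lies over the seated pack at about 6.8°, so it is nearly shut. I grip again near the knob and push on towards the stop.

Emit:
{"op": "step_arm", "data": {"plan": [[0,0,0,0,0,0,0.1],[0,0,0,0,0,0,0.1],[0,0,0,0,0,0,0.1],[0,0,0,0,0,0,0.1],[0,0,0,0,0,0,0.1]]}}

```text
t: 25.55
tcp_pos: [0.4269, 0.3251, 0.1269]
tcp_rot: [3.141, 0.0, -2.985]
wrist_force: [-0.3, 0.5, 1.4]
width: 0.0172
grasp_force: 29.2
```

Emit:
{"op": "step_arm", "data": {"plan": [[0,-0.12,0,0,0,0,0.1],[0,-0.08,0,0,0,0,0.1],[0,0,0,0,0,0,0.1]]}}

```text
t: 25.85
tcp_pos: [0.4274, 0.3214, 0.1269]
tcp_rot: [3.14, 0.001, -2.983]
wrist_force: [0.4, 4.4, -1.5]
width: 0.0165
grasp_force: 29.3
```

Emit:
{"op": "step_arm", "data": {"plan": [[0,-0.1,0,0,0,0,0.1],[0,0,0,0,0,0,0.1]]}}

```text
t: 26.05
tcp_pos: [0.4274, 0.3199, 0.127]
tcp_rot: [3.138, 0.001, -2.984]
wrist_force: [-0.7, 6.5, -2.2]
width: 0.0167
grasp_force: 29.4
```

Emit:
{"op": "step_arm", "data": {"plan": [[0,-0.1,0,0,0,0,0.1],[0,0,0,0,0,0,0.1]]}}

```text
t: 26.25
tcp_pos: [0.4274, 0.3198, 0.1271]
tcp_rot: [3.135, 0.002, -2.983]
wrist_force: [-0.5, 11.8, -4.0]
width: 0.0167
grasp_force: 29.4
```

Emit:
{"op": "step_arm", "data": {"plan": [[0,0,0,0,0,0,0.5],[0,0,0,0,0,0,0.5],[0,0,0,0,0,0,0.5],[0,0,0,0,0,0,0.5],[0,0,-0.6,0,0,0,0.5],[0,0,-1,0,0,0,0.5],[0,0,-1,0,0,0,0.5],[0,0,-1,0,0,0,0.5],[0,0,-1,0,0,0,0.5],[0,0,-1,0,0,0,0.5],[0,0,-1,0,0,0,0.5]]}}

```text
t: 27.35
tcp_pos: [0.4283, 0.3144, 0.2928]
tcp_rot: [-3.141, -0.0, -2.986]
wrist_force: [0.1, 0.4, -0.0]
width: 0.0425
grasp_force: 0.0
```

```bash
cat > m.py <<'E'
from seg import *
def crowns():
  for c in ("top","side"):
    im,W=grab(c,c+"_m.png"); np.save(c+"_m.npy",W)
    print(c); comps(W,(.3,.57),(-.55,-.05),(.119,.135))
    if c=="side": comps(W,(.44,.56),(.28,.4),(.098,.11)); comps(W,(.38,.45),(.28,.37),(.115,.135),5)
    print("bar"); comps(W,(.6,.68),(-.3,.15),(.145,.175))
E
python3 -c "
from m import *
crowns()"; python3 go.py .4635 -.1295 .33 166
```

```text
top
  n 62 mean [ 0.4806 -0.542   0.1276] rect [ 483.6 -541.7] [15.8 48.3] 89.6 uv [427. 222.]
  n 259 mean [ 0.4633 -0.1303  0.128 ] rect [ 463.7 -130.4] [29.7 81.7] 76.2 uv [286. 232.]
  n 260 mean [ 0.4593 -0.2695  0.1277] rect [ 459.  -269.9] [29.7 85.5] 74.7 uv [334. 232.]
  n 275 mean [ 0.4412 -0.4012  0.1273] rect [ 440.3 -401.5] [30.1 87.7] 90.0 uv [379. 238.]
bar
  n 787 mean [ 0.6419 -0.0728  0.1564] rect [642.8 -71.4] [382.1  21.2] 89.1 uv [265. 170.]
side
  n 36 mean [ 0.4809 -0.5406  0.1267] rect [ 482.4 -540.9] [16.9 51.1] 89.7 uv [296. 162.]
  n 64 mean [ 0.4496 -0.3945  0.1263] rect [ 448.7 -395.5] [66.2 36.2] 11.4 uv [304. 176.]
  n 85 mean [ 0.4637 -0.2641  0.127 ] rect [ 462.4 -267.8] [37.5 72.1] 65.3 uv [302. 190.]
  n 116 mean [ 0.4643 -0.1235  0.1261] rect [ 464.8 -128.8] [38.3 84.2] 74.3 uv [304. 208.]
  n 194 mean [0.4969 0.3353 0.1029] rect [494.2 334.6] [106.5  28.8] 6.9 uv [300. 295.]
  n 39 mean [0.4288 0.3244 0.1251] rect [429. 322.] [17. 15.] 85.8 uv [322. 286.]
bar
  n 288 mean [ 0.6423 -0.0438  0.157 ] rect [642.4 -65.8] [375.6  20.5] 89.1 uv [256. 213.]
t 27.45 at [0.4301 0.3159 0.2956] psi -171.08 w 0.0429 gf 0.0 F [-0.3 -1.1 -1. ] tilt 0.41 | turn units 2.86 shift units [ -5.61 -16.96  -1.38]
```

The lever is shut, with its knob at (0.429, 0.322). All three muffs are where they were. Muff A is next: crown (0.4636, -0.130), psi 166.3°.

Emit:
{"op": "step_arm", "data": {"plan": [[0,0,0,0,0,0.95,0.7],[0,0,0,0,0,0.95,0.7],[0,0,0,0,0,0.92,0.7],[-0.3,-0.9,0.1,0,0,0,0.7],[-0.3,-1,0.1,0,0,0,0.7],[-0.3,-1,0.1,0,0,0,0.7],[-0.3,-1,0.1,0,0,0,0.7],[-0.3,-1,0.1,0,0,0,0.7],[-0.3,-1,0.1,0,0,0,0.7],[-0.3,-1,0.1,0,0,0,0.7],[-0.3,-1,0.1,0,0,0,0.7],[-0.3,-1,0.1,0,0,0,0.7]]}}

```text
t: 28.65
tcp_pos: [0.441, 0.0814, 0.2684]
tcp_rot: [-3.141, -0.001, 2.904]
wrist_force: [0.4, -0.7, -0.1]
width: 0.06
grasp_force: 0.0
```

Emit:
{"op": "step_arm", "data": {"plan": [[-0.3,-1,0.1,0,0,0,0.7],[-0.3,-1,0.1,0,0,0,0.7],[-0.3,-1,0.1,0,0,0,0.7],[-0.3,-1,0.1,0,0,0,0.7],[-0.3,-1,0.1,0,0,0,0.7],[-0.3,-1,0.1,0,0,0,0.7],[-0.3,-1,0.1,0,0,0,0.7],[-0.3,-1,0.1,0,0,0,0.7],[0,0,0,0,0,0,0.7]]}}

```text
t: 29.55
tcp_pos: [0.4515, -0.1295, 0.2484]
tcp_rot: [-3.139, -0.001, 2.897]
wrist_force: [-1.0, 0.2, 0.3]
width: 0.0598
grasp_force: 0.0
```

```bash
python3 go.py .4636 -.1298 .1295 166.3
```

```text
t 29.55 at [ 0.4515 -0.1295  0.2484] psi 166.01 w 0.0598 gf 0.0 F [-1.   0.2  0.3] tilt 0.16 | turn units -0.04 shift units [-0.47  0.1   4.76]
```

Emit:
{"op": "step_arm", "data": {"plan": [[-0.47,0.1,0.4,0,0,-0.04,0.7],[0,0,0.9,0,0,0,0.7],[0,0,0.9,0,0,0,0.7],[0,0,0.9,0,0,0,0.7],[0,0,0.8,0,0,0,0.7],[0,0,0.5,0,0,0,0.7],[0,0,0.35,0,0,0,0.7],[0,0,0,0,0,0,0.2],[0,0,0,0,0,0,0.2],[0,0,0,0,0,0,0.2],[0,0,0,0,0,0,0.2],[0,0,0,0,0,0,0.2]], "force": 60}}

```text
t: 30.75
tcp_pos: [0.4655, -0.126, 0.1312]
tcp_rot: [3.141, 0.001, 2.91]
wrist_force: [-0.1, -0.2, 1.3]
width: 0.0288
grasp_force: 60.6
```

```bash
python3 go.py .644 .031 .31 179.1
```

```text
t 30.75 at [ 0.4655 -0.126   0.1312] psi 166.73 w 0.0288 gf 60.6 F [-0.1 -0.2  1.3] tilt 0.08 | turn units -1.55 shift units [-7.04  6.39 -7.15]
```

Emit:
{"op": "step_arm", "data": {"plan": [[0,0,-0.4,0,0,0,0.2],[0,0,-0.8,0,0,0,0.2],[0,0,-1,0,0,0,0.2],[0,0,-1,0,0,0,0.2],[0,0,-1,0,0,0,0.2],[0,0,-1,0,0,0,0.2],[0,0,-1,0,0,0,0.2],[0,0,-1,0,0,0,0.2],[0,0,-0.2,0,0,-0.5,0.2],[0,0,0,0,0,-0.55,0.2],[0,0,0,0,0,-0.5,0.2],[0,0,0,0,0,0,0.2]]}}

```text
t: 31.95
tcp_pos: [0.4645, -0.1255, 0.3158]
tcp_rot: [3.141, -0.0, 3.126]
wrist_force: [0.3, 0.1, -2.2]
width: 0.0287
grasp_force: 60.0
```

Emit:
{"op": "step_arm", "data": {"plan": [[-0.4,0.4,0,0,0,0,0.2],[-0.8,0.7,0,0,0,0,0.2],[-0.9,0.8,0,0,0,0,0.2],[-0.9,0.8,0,0,0,0,0.2],[-0.9,0.8,0,0,0,0,0.2],[-0.9,0.8,0,0,0,0,0.2],[-0.9,0.8,0,0,0,0,0.2],[-0.8,0.8,0,0,0,0,0.2],[-0.5,0.5,0,0,0,0,0.2],[0,0,0,0,0,0,0.2],[0,0,0,0,0,0,0.2]]}}

```text
t: 33.05
tcp_pos: [0.6424, 0.0326, 0.3147]
tcp_rot: [-3.141, -0.002, 3.127]
wrist_force: [0.4, 0.6, -3.3]
width: 0.0288
grasp_force: 60.0
```

```bash
python3 go.py .644 .031 .182 179.1; python3 - <<'E'
from seg import *
im,W=grab("side","side7.png"); im=grab("top","top7.png")[0]
comps(W,(.5,.8),(-.05,.12),(.27,.32)); comps(W,(.5,.8),(-.05,.15),(.165,.27))
a=cv2.imread('pics/side7.png')[130:330,180:380]; b=cv2.imread('pics/top7.png')[110:270,180:340]
cv2.imwrite('pics/crop7.png',np.hstack([cv2.resize(x,(400,400),interpolation=2) for x in (a,b)]))
E
```

```text
t 33.05 at [0.6424 0.0326 0.3147] psi 179.18 w 0.0288 gf 60.0 F [ 0.4  0.6 -3.3] tilt 0.1 | turn units 0.01 shift units [-0.06 -0.06  5.31]
  n 244 mean [0.6388 0.042  0.303 ] rect [642.5  40.7] [134.1  48.2] 2.1 uv [252. 189.]
  n 260 mean [0.6952 0.0481 0.2335] rect [698.3  33.9] [68.7 34. ] 88.1 uv [237. 208.]
  n 240 mean [0.5861 0.0525 0.2339] rect [585.7  38.2] [66.6 32. ] 88.7 uv [270. 208.]
  n 25 mean [0.7955 0.0555 0.1754] rect [795.3  55.1] [29.1  9.1] 89.8 uv [209. 224.]
```

View pics/crop7.png

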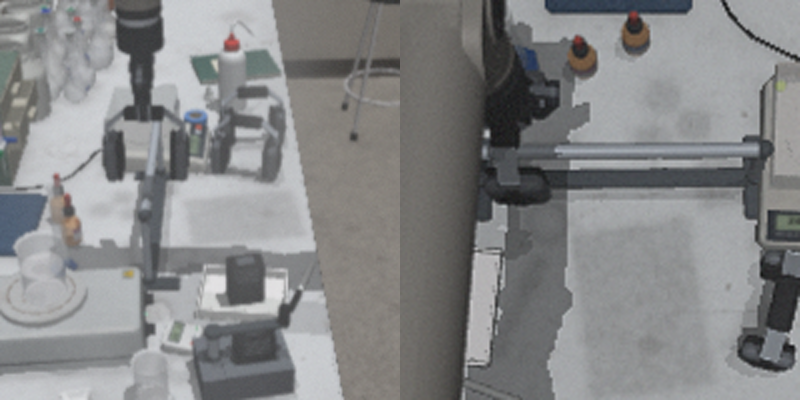

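Muff A is held level: the cups are at (125,160) and (180,155) in the left crop, astride the bar, and measure x 0.586 and 0.698. The charger lever is shut and the charged pack stands in the tray. Now I lower it onto the bar.

Emit:
{"op": "step_arm", "data": {"plan": [[-0.06,-0.06,0.4,0,0,0,0.2],[0,0,0.8,0,0,0,0.2],[0,0,0.9,0,0,0,0.2],[0,0,0.9,0,0,0,0.2],[0,0,0.9,0,0,0,0.2],[0,0,0.6,0,0,0,0.2],[0,0,0.4,0,0,0,0.2],[0,0,0.2,0,0,0,0.2],[0,0,0.1,0,0,0,0.2],[0,0,0,0,0,0,0.2]]}}

```text
t: 34.15
tcp_pos: [0.6442, 0.0301, 0.186]
tcp_rot: [3.141, 0.001, 3.127]
wrist_force: [-0.1, 0.2, -1.9]
width: 0.0284
grasp_force: 59.9
```

Emit:
{"op": "step_arm", "data": {"plan": [[0,0,0.08,0,0,0,0.2],[0,0,0.06,0,0,0,0.2],[0,0,0,0,0,0,0.2]]}}

```text
t: 34.45
tcp_pos: [0.6439, 0.0301, 0.1822]
tcp_rot: [3.141, 0.0, 3.127]
wrist_force: [-0.6, -0.1, -2.7]
width: 0.0288
grasp_force: 59.9
```

Emit:
{"op": "step_arm", "data": {"plan": [[0,0,0.06,0,0,0,0.2],[0,0,0.04,0,0,0,0.2],[0,0,0,0,0,0,0.2]]}}

```text
t: 34.75
tcp_pos: [0.6442, 0.0301, 0.1804]
tcp_rot: [3.141, 0.001, 3.126]
wrist_force: [-0.6, -0.3, 2.4]
width: 0.0285
grasp_force: 60.5
```

Emit:
{"op": "step_arm", "data": {"plan": [[0,0,0,0,0,0,0.4],[0,0,0,0,0,0,0.5],[0,0,0,0,0,0,0.6],[0,0,0,0,0,0,0.6],[0,0,-0.3,0,0,0,0.6],[0,0,-0.7,0,0,0,0.6],[0,0,-1,0,0,0,0.6],[0,0,-1,0,0,0,0.6],[0,0,-1,0,0,0,0.6],[0,0,0,0,0,0,0.6]]}}

```text
t: 35.75
tcp_pos: [0.6462, 0.0297, 0.2843]
tcp_rot: [3.14, 0.008, 3.126]
wrist_force: [0.2, -0.8, -1.0]
width: 0.0512
grasp_force: 0.0
```

```bash
python3 -c "
from m import *
crowns()
W=np.load('side_m.npy');print('hung');comps(W,(.55,.75),(-.05,.12),(.165,.19));comps(W,(.66,.75),(-.05,.12),(.06,.15));comps(W,(.55,.63),(-.05,.12),(.06,.15))
" | grep -v "n 1[0-9]*  "; python3 go.py .460 -.2695 .26 164.5
```

```text
top
  n 55 mean [ 0.4805 -0.5417  0.1277] rect [ 481.3 -541.9] [47.3 14.6] 1.7 uv [427. 222.]
  n 264 mean [ 0.4607 -0.27    0.1276] rect [ 462.2 -270.8] [29.7 86.5] 74.8 uv [334. 231.]
  n 277 mean [ 0.4406 -0.4012  0.1276] rect [ 441.8 -401.6] [85.5 31.3] 1.1 uv [379. 237.]
bar
  n 593 mean [ 0.6413 -0.1207  0.1568] rect [ 641.7 -120.6] [283.   30.4] 87.1 uv [281. 168.]
  n 52 mean [0.6433 0.0595 0.1576] rect [644.1  59.4] [29.9 15.7] 86.2 uv [220. 171.]
  n 45 mean [0.6068 0.029  0.1692] rect [607.4  27. ] [18.3 32.2] 21.7 uv [230. 180.]
side
  n 36 mean [ 0.4845 -0.5406  0.1275] rect [ 485.1 -538.9] [17.4 55.7] 87.5 uv [296. 162.]
  n 75 mean [ 0.4431 -0.3952  0.127 ] rect [ 442.7 -400.1] [37.1 83.8] 89.8 uv [306. 176.]
  n 98 mean [ 0.4588 -0.2628  0.1267] rect [ 457.6 -264.1] [37.5 88.3] 81.0 uv [304. 191.]
  n 197 mean [0.4982 0.3357 0.103 ] rect [493.8 334.1] [107.6  27.8] 9.5 uv [300. 295.]
  n 39 mean [0.4288 0.3251 0.1255] rect [429.1 322.4] [18.8 14.9] 87.9 uv [322. 286.]
bar
  n 156 mean [ 0.6407 -0.1338  0.1572] rect [ 640.4 -136. ] [241.2  20.6] 89.6 uv [258. 201.]
  n 170 mean [0.6412 0.0663 0.1618] rect [631.2  74.1] [81.1 93.8] 11.9 uv [255. 230.]
hung
  n 173 mean [0.6429 0.0375 0.1749] rect [642.4  35.3] [30.5 98.6] 88.4 uv [254. 221.]
  n 241 mean [0.6984 0.0465 0.1039] rect [700.4  34.1] [70.5 32.5] 89.3 uv [240. 238.]
  n 223 mean [0.5874 0.0505 0.1034] rect [587.1  36.2] [70.8 32.5] 89.5 uv [271. 239.]
t 35.85 at [0.6441 0.03   0.2802] psi 179.13 w 0.0515 gf 0.0 F [-0.6  0.3 -0.5] tilt 0.08 | turn units 1.83 shift units [  3.89 -13.51   0.81]
```

Muff A hangs level: crown z 0.175, cups at x 0.587 and 0.699. Muff B is next.

Emit:
{"op": "step_arm", "data": {"plan": [[0,0,0,0,0,0.9,0.7],[0,0,0,0,0,0.93,0.7],[0.3,-0.9,0,0,0,0,0.7],[0.3,-1,0,0,0,0,0.7],[0.3,-1,0,0,0,0,0.7],[0.3,-1,0,0,0,0,0.7],[0.3,-1,0,0,0,0,0.7],[0.3,-1,0.1,0,0,0,0.7],[0.3,-1,0.1,0,0,0,0.7],[0.3,-1,0.1,0,0,0,0.7],[0.3,-1,0.1,0,0,0,0.7],[0.3,-1,0.2,0,0,0,0.7]]}}

```text
t: 37.05
tcp_pos: [0.5042, -0.1889, 0.2634]
tcp_rot: [3.142, -0.002, 2.871]
wrist_force: [-0.1, 0.2, 0.1]
width: 0.06
grasp_force: 0.0
```

Emit:
{"op": "step_arm", "data": {"plan": [[0.3,-1,0.1,0,0,0,0.7],[0.3,-1,0.1,0,0,0,0.7],[0.3,-1,0,0,0,0,0.7],[0,-0.6,0,0,0,0,0.7],[0,0,0,0,0,0,0.7]]}}

```text
t: 37.55
tcp_pos: [0.4576, -0.2711, 0.2586]
tcp_rot: [-3.141, -0.002, 2.866]
wrist_force: [0.3, -0.4, -0.1]
width: 0.0594
grasp_force: 0.0
```

```bash
python3 go.py .460 -.269 .1295 164.5
```

```text
t 37.55 at [ 0.4576 -0.2711  0.2586] psi 164.22 w 0.0594 gf 0.0 F [ 0.3 -0.4 -0.1] tilt 0.12 | turn units -0.03 shift units [-0.07  0.1   5.16]
```

```bash
python3 -c "
from m import *
im,W=grab('side'); comps(W,(.3,.57),(-.5,-.05),(.119,.135))
im,W=grab('top'); comps(W,(.3,.57),(-.5,-.05),(.119,.135)); print('low'); comps(W,(.3,.57),(-.5,-.05),(.03,.118))"
```

```text
n 78 mean [ 0.4404 -0.3948  0.127 ] rect [ 441.2 -398.3] [87.  35.3] 2.7 uv [306. 176.]
  n 94 mean [ 0.4593 -0.2622  0.1274] rect [ 459.  -264.6] [34.9 77.9] 73.4 uv [304. 191.]
  n 271 mean [ 0.4415 -0.4013  0.1275] rect [ 441.9 -401.8] [86.2 29.8] 1.4 uv [379. 237.]
low
  n 42 mean [ 0.5607 -0.2628  0.0375] rect [ 561.2 -261.4] [20.7 22.4] 65.9 uv [328. 204.]
  n 46 mean [ 0.4954 -0.4178  0.0867] rect [ 496.4 -414. ] [25.5 34. ] 4.7 uv [380. 220.]
  n 250 mean [ 0.3848 -0.3992  0.0777] rect [ 386.2 -403.5] [35.9 65.2] 6.5 uv [376. 256.]
```

Muff B has not moved, so I descend and grip it.

Emit:
{"op": "step_arm", "data": {"plan": [[-0.07,0.1,0.4,0,0,0,0.7],[0,0,0.9,0,0,0,0.7],[0,0,0.9,0,0,0,0.7],[0,0,0.9,0,0,0,0.7],[0,0,0.9,0,0,0,0.7],[0,0,0.7,0,0,0,0.7],[0,0,0.45,0,0,0,0.7],[0,0,0,0,0,0,0.2],[0,0,0,0,0,0,0.2],[0,0,0,0,0,0,0.2],[0,0,0,0,0,0,0.2],[0,0,0,0,0,0,0.2]]}}

```text
t: 38.85
tcp_pos: [0.4623, -0.267, 0.1311]
tcp_rot: [3.141, 0.001, 2.871]
wrist_force: [-0.1, -0.3, -1.1]
width: 0.0289
grasp_force: 62.9
```

```bash
python3 go.py .6428 -.069 .31 179.1
```

```text
t 38.85 at [ 0.4623 -0.267   0.1311] psi 164.5 w 0.0289 gf 62.9 F [-0.1 -0.3 -1.1] tilt 0.05 | turn units -1.82 shift units [-7.09  8.03 -7.15]
```

Emit:
{"op": "step_arm", "data": {"plan": [[0,0,-0.4,0,0,0,0.2],[0,0,-0.8,0,0,0,0.2],[0,0,-1,0,0,0,0.2],[0,0,-1,0,0,0,0.2],[0,0,-1,0,0,0,0.2],[0,0,-1,0,0,0,0.2],[0,0,-1,0,0,0,0.2],[0,0,-1,0,0,-0.3,0.2],[0,0,-0.2,0,0,-0.5,0.2],[0,0,0,0,0,-0.55,0.2],[0,0,0,0,0,-0.47,0.2],[0,0,0,0,0,0,0.2]]}}

```text
t: 40.05
tcp_pos: [0.4617, -0.2673, 0.3164]
tcp_rot: [3.141, 0.001, 3.124]
wrist_force: [-0.5, -0.5, -3.2]
width: 0.0286
grasp_force: 62.7
```

Emit:
{"op": "step_arm", "data": {"plan": [[-0.4,0.5,0,0,0,0,0.2],[-0.8,0.9,0,0,0,0,0.2],[-0.9,1,0,0,0,0,0.2],[-0.9,1,0,0,0,0,0.2],[-0.9,1,0,0,0,0,0.2],[-0.9,1,0,0,0,0,0.2],[-0.9,1,0,0,0,0,0.2],[-0.8,0.9,0,0,0,0,0.2],[-0.6,0.7,0,0,0,0,0.2],[0,0,0,0,0,0,0.2],[0,0,0,0,0,0,0.2]]}}

```text
t: 41.15
tcp_pos: [0.6431, -0.0684, 0.3151]
tcp_rot: [-3.141, -0.001, 3.127]
wrist_force: [-0.6, -0.6, -2.8]
width: 0.0286
grasp_force: 62.6
```

```bash
python3 go.py .6428 -.069 .182 179.1; python3 - <<'E'
from seg import *
im,W=grab("side")
comps(W,(.5,.8),(-.15,.05),(.27,.32)); comps(W,(.5,.8),(-.15,.04),(.19,.26)); print("C"); comps(W,(.3,.57),(-.5,-.3),(.119,.135))
E
```

```text
t 41.15 at [ 0.6431 -0.0684  0.3151] psi 179.15 w 0.0286 gf 62.6 F [-0.6 -0.6 -2.8] tilt 0.08 | turn units 0.01 shift units [ 0.01 -0.02  5.32]
  n 216 mean [ 0.6387 -0.0585  0.3022] rect [641.1 -62.2] [135.1  52.5] 5.5 uv [254. 176.]
  n 206 mean [ 0.5856 -0.0462  0.232 ] rect [584.6 -59.1] [72.4 33. ] 88.8 uv [271. 194.]
  n 222 mean [ 0.695  -0.0509  0.233 ] rect [698.3 -65.4] [66.6 33.9] 89.8 uv [240. 194.]
C
  n 81 mean [ 0.4392 -0.3952  0.1262] rect [ 439.8 -399. ] [83.1 41.2] 7.1 uv [307. 176.]
```

Emit:
{"op": "step_arm", "data": {"plan": [[-0.06,0,0.4,0,0,0,0.2],[0,0,0.8,0,0,0,0.2],[0,0,0.9,0,0,0,0.2],[0,0,0.9,0,0,0,0.2],[0,0,0.9,0,0,0,0.2],[0,0,0.6,0,0,0,0.2],[0,0,0.4,0,0,0,0.2],[0,0,0.2,0,0,0,0.2],[0,0,0.15,0,0,0,0.2],[0,0,0.06,0,0,0,0.2],[0,0,0,0,0,0,0.2]]}}

```text
t: 42.3
tcp_pos: [0.6447, -0.0702, 0.1836]
tcp_rot: [3.141, 0.001, 3.125]
wrist_force: [0.7, 0.5, -2.5]
width: 0.0287
grasp_force: 62.6
```

Emit:
{"op": "step_arm", "data": {"plan": [[0,0,0.06,0,0,0,0.2],[0,0,0.04,0,0,0,0.2],[0,0,0,0,0,0,0.2]]}}

```text
t: 42.6
tcp_pos: [0.6445, -0.0701, 0.1807]
tcp_rot: [3.141, 0.001, 3.125]
wrist_force: [0.1, -0.8, -2.7]
width: 0.0288
grasp_force: 62.7
```

Emit:
{"op": "step_arm", "data": {"plan": [[0,0,0.04,0,0,0,0.2],[0,0,0.04,0,0,0,0.2],[0,0,0,0,0,0,0.2]]}}

```text
t: 42.9
tcp_pos: [0.6446, -0.0701, 0.1804]
tcp_rot: [3.141, 0.001, 3.125]
wrist_force: [-3.0, 1.0, 6.5]
width: 0.0284
grasp_force: 63.8
```

Contact is made, so I release, rise, and measure again for muff C.

Emit:
{"op": "step_arm", "data": {"plan": [[0,0,0,0,0,0,0.4],[0,0,0,0,0,0,0.5],[0,0,0,0,0,0,0.6],[0,0,0,0,0,0,0.6],[0,0,-0.3,0,0,0,0.6],[0,0,-0.7,0,0,0,0.6],[0,0,-1,0,0,0,0.6],[0,0,-1,0,0,0,0.6],[0,0,-1,0,0,0,0.6],[0,0,0,0,0,0,0.6]]}}

```text
t: 43.9
tcp_pos: [0.6465, -0.0709, 0.2833]
tcp_rot: [-3.141, 0.008, 3.125]
wrist_force: [0.6, -0.8, 0.7]
width: 0.0513
grasp_force: 0.0
```

```bash
python3 -c "
from m import *
crowns()
W=np.load('side_m.npy');print('hung');comps(W,(.55,.75),(-.14,.12),(.165,.19));comps(W,(.66,.75),(-.14,.12),(.06,.15));comps(W,(.55,.63),(-.14,.12),(.06,.15))
"; python3 go.py .441 -.4005 .26 181.2
```

```text
top
  n 55 mean [ 0.4792 -0.5421  0.1283] rect [ 480.4 -542.1] [48.2 13. ] 3.0 uv [428. 222.]
  n 280 mean [ 0.4415 -0.401   0.1271] rect [ 442.2 -402. ] [85.3 31. ] 1.4 uv [379. 237.]
bar
  n 76 mean [0.6447 0.1004 0.1569] rect [646.1 100.1] [20.7 38.1] 5.1 uv [206. 171.]
  n 371 mean [ 0.6406 -0.1737  0.1569] rect [ 640.2 -171.4] [ 23.3 182. ] 0.2 uv [298. 170.]
  n 36 mean [ 0.6062 -0.0715  0.1699] rect [611.1 -71.3] [23.4 22.4] 88.5 uv [264. 180.]
side
  n 32 mean [ 0.4794 -0.5413  0.1268] rect [ 477.7 -540. ] [51.7 19.3] 2.4 uv [297. 162.]
  n 86 mean [ 0.4408 -0.395   0.1256] rect [ 440.3 -398.7] [87.1 34.6] 2.0 uv [306. 176.]
  n 197 mean [0.4978 0.3356 0.1029] rect [493.9 335.4] [106.8  27.4] 7.0 uv [300. 295.]
  n 41 mean [0.4292 0.3253 0.1252] rect [429.3 323. ] [17.8 14.8] 86.3 uv [322. 286.]
bar
  n 87 mean [ 0.6397 -0.1883  0.1574] rect [ 639.3 -184.6] [ 20.7 142.3] 0.4 uv [258. 194.]
  n 101 mean [ 0.6402 -0.0518  0.165 ] rect [634.  -55.3] [70.2 60.1] 37.6 uv [256. 210.]
  n 167 mean [0.6411 0.0663 0.162 ] rect [628.2  67.2] [80.4 94.8] 18.5 uv [255. 230.]
hung
  n 147 mean [ 0.6425 -0.0617  0.1749] rect [643.6 -63.2] [95.4 37.2] 1.6 uv [256. 206.]
  n 176 mean [0.6438 0.0379 0.1749] rect [643.9  35.6] [31.7 93.2] 88.3 uv [254. 221.]
  n 350 mean [0.6978 0.0133 0.1051] rect [699.7 -16.1] [167.8  33.7] 88.9 uv [240. 232.]
  n 347 mean [0.5858 0.014  0.1075] rect [586.  -13.3] [169.5  33.7] 89.4 uv [272. 232.]
t 44.0 at [ 0.6445 -0.0702  0.2791] psi 179.06 w 0.0512 gf 0.0 F [-0.4  0.9 -0.8] tilt 0.08 | turn units -0.27 shift units [  8.42 -13.04   0.77]
```

Emit:
{"op": "step_arm", "data": {"plan": [[0,0,0,0,0,-0.27,0.7],[0.6,-0.9,0,0,0,0,0.7],[0.65,-1,0,0,0,0,0.7],[0.65,-1,0,0,0,0,0.7],[0.65,-1,0,0,0,0,0.7],[0.65,-1,0,0,0,0,0.7],[0.65,-1,0.1,0,0,0,0.7],[0.65,-1,0.1,0,0,0,0.7],[0.65,-1,0.1,0,0,0,0.7],[0.65,-1,0.1,0,0,0,0.7],[0.65,-1,0.1,0,0,0,0.7],[0.65,-1,0.1,0,0,0,0.7]]}}

```text
t: 45.2
tcp_pos: [0.4713, -0.3466, 0.262]
tcp_rot: [3.14, -0.002, -3.12]
wrist_force: [0.6, 0.7, -0.6]
width: 0.06
grasp_force: 0.0
```

Emit:
{"op": "step_arm", "data": {"plan": [[0.65,-1,0.1,0,0,0,0.7],[0.65,-1,0,0,0,0,0.7],[0,-0.15,0,0,0,0,0.7],[0,0,0,0,0,0,0.7]]}}

```text
t: 45.6
tcp_pos: [0.4405, -0.4009, 0.2599]
tcp_rot: [3.14, -0.001, -3.123]
wrist_force: [0.4, 1.0, -0.4]
width: 0.0597
grasp_force: 0.0
```

```bash
python3 go.py .441 -.4005 .1295 181.2; python3 -c "
from m import *
im,W=grab('side'); comps(W,(.3,.57),(-.5,-.05),(.119,.135))
im,W=grab('top'); comps(W,(.3,.57),(-.5,-.05),(.119,.135))"
```

```text
t 45.6 at [ 0.4405 -0.4009  0.2599] psi -178.91 w 0.0597 gf 0.0 F [ 0.4  1.  -0.4] tilt 0.11 | turn units -0.01 shift units [-0.02  0.02  5.22]
  n 79 mean [ 0.4394 -0.3956  0.1262] rect [ 439.9 -396.5] [79.3 35.3] 4.3 uv [306. 176.]
```

Emit:
{"op": "step_arm", "data": {"plan": [[0,0,0.4,0,0,0,0.7],[0,0,0.9,0,0,0,0.7],[0,0,0.9,0,0,0,0.7],[0,0,0.9,0,0,0,0.7],[0,0,0.9,0,0,0,0.7],[0,0,0.75,0,0,0,0.7],[0,0,0.45,0,0,0,0.7],[0,0,0,0,0,0,0.2],[0,0,0,0,0,0,0.2],[0,0,0,0,0,0,0.2],[0,0,0,0,0,0,0.2],[0,0,0,0,0,0,0.2]]}}

```text
t: 46.9
tcp_pos: [0.4417, -0.401, 0.1317]
tcp_rot: [-3.141, 0.001, -3.12]
wrist_force: [-0.6, -0.3, -0.2]
width: 0.0286
grasp_force: 62.9
```

```bash
python3 go.py .6418 -.168 .31 179.1
```

```text
t 46.9 at [ 0.4417 -0.401   0.1317] psi -178.78 w 0.0286 gf 62.9 F [-0.6 -0.3 -0.2] tilt 0.07 | turn units 0.26 shift units [-7.86  9.44 -7.13]
```

Emit:
{"op": "step_arm", "data": {"plan": [[0,0,-0.4,0,0,0,0.2],[0,0,-0.8,0,0,0,0.2],[0,0,-1,0,0,0,0.2],[0,0,-1,0,0,0,0.2],[0,0,-1,0,0,0,0.2],[0,0,-1,0,0,0,0.2],[0,0,-1,0,0,0,0.2],[0,0,-1,0,0,0,0.2],[0,0,-0.2,0,0,0.13,0.2],[0,0,0,0,0,0.13,0.2],[0,0,0,0,0,0,0.2]]}}

```text
t: 48.0
tcp_pos: [0.4407, -0.4001, 0.3146]
tcp_rot: [3.14, -0.002, 3.126]
wrist_force: [0.4, -0.9, -3.5]
width: 0.0285
grasp_force: 62.7
```

Emit:
{"op": "step_arm", "data": {"plan": [[-0.4,0.5,0,0,0,0,0.2],[-0.7,0.8,0,0,0,0,0.2],[-0.8,1,0,0,0,0,0.2],[-0.8,1,0,0,0,0,0.2],[-0.8,1,0,0,0,0,0.2],[-0.9,1,0,0,0,0,0.2],[-0.9,1,0,0,0,0,0.2],[-0.9,1,0,0,0,0,0.2],[-0.8,1,0,0,0,0,0.2],[-0.5,0.7,0,0,0,0,0.2],[-0.3,0.4,0,0,0,0,0.2],[0,0,0,0,0,0,0.2]]}}

```text
t: 49.2
tcp_pos: [0.6406, -0.1663, 0.3151]
tcp_rot: [3.141, -0.001, 3.13]
wrist_force: [0.5, 0.3, -2.2]
width: 0.0288
grasp_force: 62.6
```

```bash
python3 go.py .6416 -.168 .181 179.1; python3 - <<'E'
from seg import *
im,W=grab("side")
comps(W,(.5,.8),(-.25,-.05),(.27,.32)); comps(W,(.5,.8),(-.25,-.05),(.19,.26))
E
```

```text
t 49.2 at [ 0.6406 -0.1663  0.3151] psi 179.32 w 0.0288 gf 62.6 F [ 0.5  0.3 -2.2] tilt 0.09 | turn units 0.03 shift units [-0.04 -0.07  5.36]
  n 190 mean [ 0.6375 -0.1558  0.302 ] rect [ 639.3 -156.8] [134.8  44.2] 0.6 uv [256. 165.]
  n 202 mean [ 0.6933 -0.1464  0.2327] rect [ 696.3 -159.5] [34.6 71. ] 0.1 uv [242. 182.]
  n 187 mean [ 0.5832 -0.1449  0.233 ] rect [ 582.7 -158.6] [33.8 68. ] 0.5 uv [272. 181.]
```

Emit:
{"op": "step_arm", "data": {"plan": [[-0.06,-0.07,0.4,0,0,0,0.2],[0,0,0.8,0,0,0,0.2],[0,0,0.9,0,0,0,0.2],[0,0,0.9,0,0,0,0.2],[0,0,0.9,0,0,0,0.2],[0,0,0.6,0,0,0,0.2],[0,0,0.4,0,0,0,0.2],[0,0,0.2,0,0,0,0.2],[0,0,0.15,0,0,0,0.2],[0,0,0.08,0,0,0,0.2],[0,0,0,0,0,0,0.2]]}}

```text
t: 50.35
tcp_pos: [0.6416, -0.1706, 0.1833]
tcp_rot: [-3.142, 0.001, 3.127]
wrist_force: [0.7, 0.6, -3.1]
width: 0.0288
grasp_force: 62.6
```

Emit:
{"op": "step_arm", "data": {"plan": [[0,0,0.05,0,0,0,0.2],[0,0,0.03,0,0,0,0.2],[0,0,0,0,0,0,0.2]]}}

```text
t: 50.65
tcp_pos: [0.6416, -0.1705, 0.1813]
tcp_rot: [-3.142, 0.001, 3.127]
wrist_force: [-0.4, -0.7, -1.6]
width: 0.0284
grasp_force: 62.8
```

Emit:
{"op": "step_arm", "data": {"plan": [[0,0,0.04,0,0,0,0.2],[0,0,0,0,0,0,0.2]]}}

```text
t: 50.85
tcp_pos: [0.6417, -0.1706, 0.1811]
tcp_rot: [3.141, 0.001, 3.127]
wrist_force: [-1.2, 1.3, 4.7]
width: 0.0283
grasp_force: 63.5
```

Emit:
{"op": "step_arm", "data": {"plan": [[0,0,0,0,0,0,0.4],[0,0,0,0,0,0,0.5],[0,0,0,0,0,0,0.6],[0,0,0,0,0,0,0.6],[0,0,-0.3,0,0,0,0.6],[0,0,-0.7,0,0,0,0.6],[0,0,-1,0,0,0,0.6],[0,0,-1,0,0,0,0.6],[0,0,-1,0,0,0,0.6],[0,0,-1,0,0,0,0.6]]}}

```text
t: 51.85
tcp_pos: [0.6413, -0.1706, 0.3065]
tcp_rot: [-3.142, 0.001, 3.126]
wrist_force: [0.3, 0.5, 0.0]
width: 0.0513
grasp_force: 0.0
```

Emit:
{"op": "step_arm", "data": {"plan": [[0.8,-0.8,0,0,0,0,0.6],[0.8,-0.8,0,0,0,0,0.6],[0.8,-0.8,0,0,0,0,0.6],[0.8,-0.8,0,0,0,0,0.6],[0.8,-0.8,0,0,0,0,0.6],[0.8,-0.8,0,0,0,0,0.6],[0.8,-0.8,0,0,0,0,0.6],[0.8,-0.8,0,0,0,0,0.6],[0,0,0,0,0,0,0.6]]}}

```text
t: 52.75
tcp_pos: [0.4748, -0.3325, 0.306]
tcp_rot: [-3.139, -0.0, 3.118]
wrist_force: [-0.7, -0.6, -0.4]
width: 0.0511
grasp_force: 0.0
```

```bash
python3 - <<'E'
from seg import *
for c in ("side","top"):
    im,W=grab(c,c+"9.png"); print(c)
    for k,b in {"crown":((.58,.71),(-.25,.12),(.168,.19)),"far cups":((.66,.75),(-.25,.12),(.06,.15)),"tray pack":((.4,.56),(.08,.22),(.075,.09)),"lever":((.44,.56),(.28,.4),(.098,.11)),"knob":((.38,.45),(.28,.37),(.115,.135)),"bench":((.3,.57),(-.5,-.05),(.06,.135)),"beaker":((.57,.68),(.33,.42),(.05,.08))}.items(): print(k); comps(W,*b)
a=cv2.imread('pics/side9.png')[130:350,200:380]; b=cv2.imread('pics/top9.png')[140:270,100:280]
cv2.imwrite('pics/crop9.png',np.hstack([cv2.resize(a,(400,489),interpolation=2),cv2.resize(b,(400,489))]))
E
```

```text
side
crown
  n 113 mean [ 0.6401 -0.1622  0.1762] rect [ 640.7 -164.1] [85.4 36.4] 6.1 uv [258. 192.]
  n 135 mean [ 0.6417 -0.0649  0.1763] rect [640.9 -66.1] [85.3 42.5] 9.0 uv [256. 206.]
  n 142 mean [0.6404 0.0106 0.1763] rect [643.2   8.9] [84.7 34.3] 2.0 uv [254. 216.]
far cups
  n 42 mean [ 0.7008 -0.1698  0.1266] rect [ 702.5 -171. ] [54.2 20.8] 65.2 uv [244. 203.]
  n 62 mean [ 0.6986 -0.1059  0.1181] rect [ 698.4 -119.1] [119.2  26.4] 82.4 uv [243. 214.]
  n 277 mean [0.6954 0.0042 0.1032] rect [696.3 -50.7] [184.3  32.8] 87.6 uv [242. 234.]
tray pack
  n 156 mean [0.4784 0.155  0.0831] rect [478.6 152.2] [60.  43.2] 6.7 uv [303. 262.]
lever
  n 197 mean [0.4973 0.3355 0.1028] rect [493.9 334.3] [106.3  27.7] 5.8 uv [300. 295.]
knob
  n 38 mean [0.4287 0.3243 0.1254] rect [428.4 323.1] [16.1 16.7] 37.4 uv [322. 286.]
bench
beaker
  n 194 mean [0.6275 0.3655 0.0615] rect [626.7 367.4] [57.4 53.6] 68.5 uv [255. 314.]
top
crown
  n 277 mean [ 0.6391 -0.17    0.1773] rect [ 641.8 -170.7] [29.1 90.3] 88.7 uv [298. 168.]
  n 272 mean [0.6401 0.0023 0.1772] rect [643.7   3. ] [30
[... 343 characters left out ...]
] rect [701.   23.2] [20.  30.6] 51.9 uv [235. 157.]
  n 124 mean [ 0.6927 -0.0199  0.1122] rect [694.2 -17.8] [28.7 33.4] 5.0 uv [247. 158.]
  n 54 mean [ 0.6967 -0.0501  0.1132] rect [698.  -50.4] [27.3 15.9] 1.0 uv [258. 158.]
tray pack
  n 241 mean [0.4781 0.1487 0.0835] rect [478.8 149. ] [59.6 38.9] 9.0 uv [194. 230.]
lever
  n 227 mean [0.4957 0.3324 0.1032] rect [493.3 334.6] [109.9  26.1] 6.9 uv [132. 226.]
knob
  n 36 mean [0.428  0.3196 0.127 ] rect [428.  320.4] [15.2 14.7] 10.9 uv [134. 247.]
bench
  n 36 mean [ 0.5686 -0.1711  0.0943] rect [ 568.5 -170.7] [36.9  2.8] 90.0 uv [298. 198.]
beaker
  n 112 mean [0.6308 0.3741 0.0634] rect [628.1 370.4] [55.9 52.3] 6.1 uv [126. 185.]
```

View pics/crop9.png

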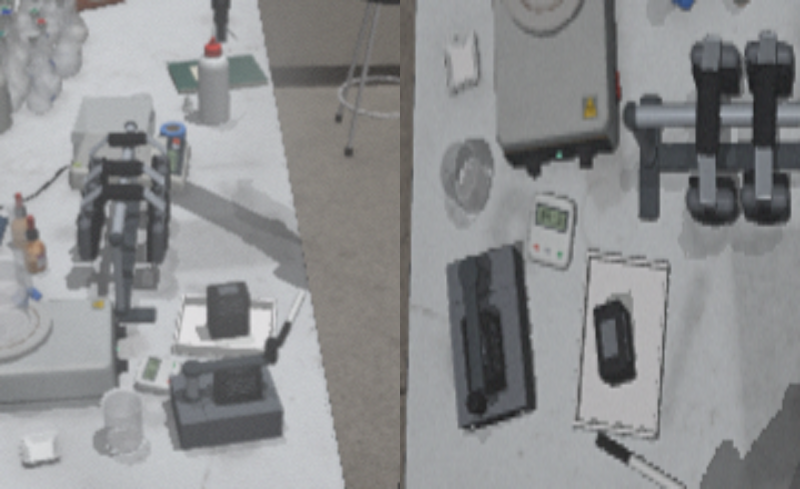

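Everything is in place. Muff A has shifted about 3 cm along the bar, which looks like the announced knock, but it still hangs (crown z 0.177, y 0.003). I wait a second and check that it is still.

Emit:
{"op": "step_arm", "data": {"plan": [[0,0,0,0,0,0,0.6],[0,0,0,0,0,0,0.6],[0,0,0,0,0,0,0.6],[0,0,0,0,0,0,0.6],[0,0,0,0,0,0,0.6],[0,0,0,0,0,0,0.6],[0,0,0,0,0,0,0.6],[0,0,0,0,0,0,0.6],[0,0,0,0,0,0,0.6],[0,0,0,0,0,0,0.6]]}}

```text
t: 53.85
tcp_pos: [0.4789, -0.3281, 0.3048]
tcp_rot: [3.142, 0.0, 3.126]
wrist_force: [-0.8, 1.7, 1.3]
width: 0.0511
grasp_force: 0.0
```

```bash
python3 - <<'E'
from seg import *
for c in ("side","top"):
    im,W=grab(c,c+"10.png"); print(c)
    for k,b in {"crown":((.58,.71),(-.25,.12),(.168,.19)),"near cups":((.55,.62),(-.25,.12),(.06,.135)),"wash":((.4,.6),(-.6,-.5),(.05,.3))}.items(): print(k); comps(W,*b)
a=cv2.imread('pics/side10.png')[160:250,210:310]; b=cv2.imread('pics/top10.png')[140:210,200:340]
cv2.imwrite('pics/crop10.png',np.hstack([cv2.resize(a,(400,360),interpolation=2),cv2.resize(b,(400,360))]))
E
```

```text
side
crown
  n 112 mean [ 0.641  -0.1623  0.1761] rect [ 640.9 -165.8] [85.8 35.2] 7.2 uv [258. 192.]
  n 139 mean [ 0.6427 -0.0649  0.1761] rect [641.7 -65.7] [84.7 38.9] 3.2 uv [256. 206.]
  n 143 mean [0.6397 0.0106 0.1764] rect [641.9   7.5] [33.7 83.6] 87.0 uv [255. 216.]
near cups
  n 370 mean [ 0.5855 -0.0375  0.1071] rect [586.4 -76.2] [244.5  35.5] 88.6 uv [272. 224.]
wash
  n 341 mean [ 0.4823 -0.5466  0.1107] rect [ 482.6 -552.8] [60.9 61.8] 87.4 uv [296. 162.]
top
crown
  n 275 mean [0.6398 0.0026 0.1771] rect [642.2   3.6] [29.7 92.7] 89.0 uv [238. 170.]
  n 271 mean [ 0.643  -0.0714  0.1774] rect [643.4 -72. ] [29.6 87.1] 89.4 uv [264. 169.]
  n 275 mean [ 0.6388 -0.17    0.1772] rect [ 640.8 -170.6] [29.2 86.8] 88.7 uv [298. 169.]
near cups
  n 202 mean [0.5819 0.002  0.1094] rect [585.1   5.3] [65.6 32.5] 89.3 uv [241. 194.]
  n 225 mean [ 0.5815 -0.0697  0.111 ] rect [585.5 -68.1] [66.1 33.4] 88.9 uv [264. 193.]
  n 218 mean [ 0.5798 -0.1696  0.1108] rect [ 583.5 -170.5] [66.3 33.1] 87.4 uv [298. 193.]
wash
  n 640 mean [ 0.4766 -0.5576  0.1334] rect [ 480.3 -565.7] [67.5 63. ] 84.5 uv [436. 224.]
```

View pics/crop10.png

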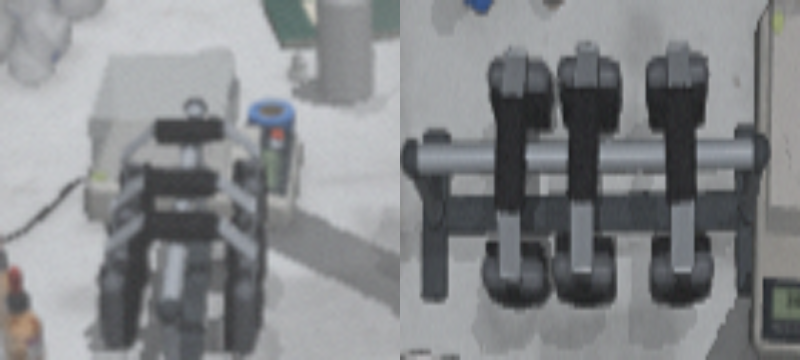

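The three muffs hang still and square across the bar, at x 510, 590 and 675 in the right crop, well inside its ends and each with a cup on either side. I hand the job in.

```bash
python3 -c "
from bench import *
print(close_job())"
```

```text
the job is handed in; nothing more can be done
None
```

I finished the job and handed it in at about 54 s: the charged pack stands in the tray, the spent pack is home in the pocket under the shut lever, all three ear defenders hang across the bar, and the wash bottle and beaker were left alone; one ear defender slid about 3 cm along the bar after I hung it (probably the announced knock) but still hangs well inside the ends.

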